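Set a forked clamp over a carving blank and leave it a quarter turn slack

TASK

Slide the loose forked strap in under the knurled nut so that it straddles the stud, with its fork on the wooden blank (which stays where it lies) and its tail on the heel block, and press the tail down so that the strap lies level on both. Then screw the nut down until it bottoms on the strap and back it off a quarter turn, so that I can still shift the blank: finish with the gripper holding the nut there and do not let go. Leave the other things on the bench where they are.

Things in the scene. Friction and masses are not known exactly. Their poses are not given: they have to be found in the camera images.
- strap_mid (a point): centre (half-way up) of the loose strap: flat aluminium bar 125 x 40 mm, 10 mm thick, 0.12 kg. Its x runs along it from the solid tail (x -62 to -18 mm) to the fork: two 10 mm prongs (x -18 to +62 mm) with an open slot 20 mm wide between them. Grip the tail across its 40 mm, e.g. at x -40 mm. Seated, this point is 22 mm (10 more or less will do) behind the stud axis, 5 mm above stud_seat
- stud_seat (a point): point on the axis of the upright 14 mm threaded stud, 47 mm above the bench and 59 mm below the stud's tip: the height of the tops of heel block and blank, where the strap's underside comes to lie. Its x axis points from the heel block past the stud to the blank; the strap slides in along this x from the heel block's side, fork first
- holding_board: plywood board 190 x 150 x 15 mm, screwed to the bench; origin at its underside on the stud axis, x as for stud_seat. It carries the heel block (30 x 34 mm, top 47 mm above the bench, centre at x -63 mm), the stud (x 0) and, behind the blank, a stop fence (110 mm long, x 62 to 78 mm, top 37 mm above the bench)
- nut_grip (a point): centre of the nut's knurled head, on the stud axis: head 40 mm across, 28 mm tall (14 mm above and below this point), under it a neck and a flange 34 mm across whose underside is 23 mm below this point. At the start the flange is 15.6 to 18 mm above stud_seat, so the 10 mm strap passes with 5 to 8 mm to spare. Bottomed on the strap, this point is 33 mm above stud_seat
- nut_turn (a joint): rotation of the steel nut in rad: 0 when bottomed on the seated strap (hard stop), larger = unscrewed, 4.4 to 6.3 at the start. Right-hand thread, 8 mm a turn: clockwise seen from above screws it down, 1.27 mm a rad, and lowers the value. It turns easily (0.04 N m) and stays where it is left
- clamp_nut: the knurled steel nut, already on the stud; origin at the centre of its flange's underside, z up along the stud
- blank_mid (a point): centre of the loose wooden blank: plain block 45 mm (x) by 90 mm (y), 32 mm tall, lying on the holding board between stud and fence, its near face about 15 mm beyond the stud axis
- slip_stone: bystander: flat grey sharpening stone, 40 x 100 mm, 11 mm thick, without a slot; origin at the centre of its underside, long side along y
- dowel: bystander: round wooden dowel, 18 mm thick, 110 mm long (along its y), lying on the bench; origin under its centre
- pencil: bystander: pencil, 7 mm thick, 172 mm long (along its y), lying on the bench; origin under its centre

How it is judged:
By the outcome, as a careful person would: the job done as asked, in the order asked, and still so for the second after the job is handed in, while the arm keeps its last pose, push and grip.
It also fails if it takes over 72 s, if anything falls off the work surface, if the arm or the gripper's body presses on something with over 40 N, if the wrist force passes 120 N, or if a joint passes its speed limit or range.

ROBOT

A 7-joint arm with a two-finger parallel gripper is mounted at the origin on a cart in front of the work surface, level with it; the furniture and walls round the work are solid. World frame = base frame: x ahead of the robot, y to its left, z up, the work surface at z = 0. Lengths are in m, angles in rad, forces in N, time in s.
With the tool pointing down it reaches from about 0.425 to 0.925 m from the base axis. Payload 6.8 kg.
Tool frame: the origin (TCP) lies on the front face of the gripper's body, between the roots of the fingers; the fingertips stand 73 mm ahead of it and the grasp point (between the pads) lies 54 mm ahead of it; z points along the fingers, y is the direction in which the jaws open and shut (so a half turn about z gives the same grasp; the last joint's range is limited). The gripper opens to 85 mm and grips with 20 to 120 N. Pads are 22 mm wide; open, the fingers measure 114 mm over their backs; the gripper's body (76 mm by 85 mm) begins 54 mm behind the grasp point. The pads swing forward as they close: fully open they stand 13 mm farther back than shut.
Start: joints at [1.06, 0.477, 0.022, 1.555, -0.011, 1.109, -0.083], TCP at [0.265, -0.621, 0.304] pointing down, gripper open.
Joint ranges: [-2.96, 2.96], [-0.34, 2.1], [-1.41, 1.46], [0.24, 2.44], [-1.37, 4.51], [0.17, 1.92], [-2.96, 2.96]. Speed limits (rad/s): [2.39, 2.39, 3.14, 3.14, 3.14, 3.14, 3.14].

INTERFACE

Orientations are given as a unit quaternion [w, x, y, z].
In Python, from station import get_obs, read_camera, hand_in, spot_in, cut_out, spot_point gives the robot as it stands. The module is installed in compiled form; this text tells all that it offers.
- The arm moves only by the tool move_arm, never from a script. Its arguments are lists of equal length, an entry for each row: "gripper": the opening, from 0 (shut) to 1 (fully open); "xyz": the shift along the tool's x, y, z in cm, a list of three; "twist": the turn about the tool's z in rad. A call has 1 to 5 rows; each row is the pose to reach, as a shift and turn from the pose commanded when the call began, along the tool's axes at that moment; what a row does not reach only later rows make up. A row lasts 1/12 s, in which the tool goes at most 41.7 mm and 7.16 degrees, less where a joint would pass 70% of its speed; a pose out of reach is approached as far as the arm can. A call with a gripper value outside its range is refused whole. The fingers move at their own pace and stop on an object; "squeeze" is the grip in N (left out, the last holds). Time passes only in rows, so rows that repeat a pose let the fingers close. It gives the time, the measured TCP pose, the force and the opening at its end, in the units of the state.
- get_obs(): the state, without advancing time (a new reading comes with each control period).
- read_camera(name): name is "scene" or "top"; returns a dict with "pixels" (384x512x3 uint8, red, green, blue), "fx", "fy", "cx", "cy" (pixels), "k1" (the pictures are not rectified: a ray, as slopes to the right and down, at radius r is drawn at 1 + k1 r^2 times it, then the intrinsics apply), "R" (3x3) and "t" (3): a world point X has camera coordinates R X + t. Camera axes: x right, y down, z forward; pixel columns grow to the right and rows downward; lengths in m; the calibration is good to about 2 mm. A picture is of the moment at which its call begins. There is no depth.
- hand_in(): hands the job in, once; it reports no verdict.
Trained networks look in the newest picture that a camera, given by its name, has taken for a name from the list of things; names that differ only in an ending like _2 or _b are one class to them, and where a whole thing is asked for, a point or a joint stands for the part that bears it (a point fixed in the world has none). Each returns a list of dicts, best first, with "p" (0 to 1); they miss things now and then, are a little off and sometimes report something else, mostly with a low value. They report only what shows in the picture. A call takes as long as a camera call.
- spot_in(query, camera): "centre" ([x, y, z] in m, in world coordinates, good to about 4 mm: the middle of the surface that is visible of it).
- cut_out(query, camera): "pixels" (384x512 bool, what is visible of it).
- spot_point(query, camera): "centre" ([x, y, z] in m, in world coordinates, good to about 4 mm: a listed point, or the origin of a listed thing).
The state is a dict: "t": time; "q": joint angles; "joint_vel": joint speeds; "joint_torque": joint torques, N m; "eef_pos": TCP position; "tool_rot": TCP orientation; "contact_force": force on the tool from outside, world axes, zero at the start; "torque": the same for the moment, N m; "gripper_width": opening from 0.0 (shut) to 1.0 (fully open).
Only numpy, scipy, OpenCV 4.12 (cv2) and the standard library are available. Lean on these libraries where they do the work, as an engineer would, in place of code of your own. Each camera call takes 0.05 s, during which the arm holds its last target.

## Working session

There is one attempt and no reset: what is moved stays moved. The work goes in short steps, Python scripts to look and compute and a tool call to move; the robot and the scene stay as the last step left them, time stands still between calls to the robot, and variables do not carry over. Pictures are saved under pics/ and viewed, and the job is handed in when it is done.

Besides the shell and the picture viewer there is one more tool, called by a JSON object that holds its "method" and its "body", one argument or row to a line. move_arm: Moves the arm, as the interface text tells. Its arguments: {"type":"object","properties":{"gripper":{"type":"array","items":{"type":"number"}},"xyz":{"type":"array","items":{"type":"array","items":{"type":"number"}}},"twist":{"type":"array","items":{"type":"number"}},"squeeze":{"type":"number"}},"required":["gripper","xyz","twist"]}

```bash
mkdir -p pics; cat > h.py <<'E'
import numpy as np, cv2
from station import *
def snap(n,f):
    c=read_camera(n); cv2.imwrite('pics/'+f,c['pixels'][:,:,::-1]); return c
def ray(c,u,v):
    x,y=(u-c['cx'])/c['fx'],(v-c['cy'])/c['fy']
    rd=np.hypot(x,y); r=rd
    for _ in range(30): r=rd/(1+c['k1']*r*r)
    s=r/rd if rd>0 else 1
    R=np.array(c['R']);t=np.array(c['t'])
    return -R.T@t, R.T@np.array([x*s,y*s,1])
def at_z(c,u,v,z):
    o,d=ray(c,u,v); return o+d*(z-o[2])/d[2]
def proj(c,X):
    p=np.array(c['R'])@np.array(X)+np.array(c['t']); x,y=p[0]/p[2],p[1]/p[2]
    k=1+c['k1']*(x*x+y*y); return np.array([c['fx']*x*k+c['cx'],c['fy']*y*k+c['cy']])
def tri(c1,p1,c2,p2):
    o1,d1=ray(c1,*p1);o2,d2=ray(c2,*p2)
    A=np.stack([d1,-d2],1);s=np.linalg.lstsq(A,o2-o1,rcond=None)[0]
    a=o1+s[0]*d1;b=o2+s[1]*d2; return (a+b)/2,np.linalg.norm(a-b)
E
python3 - <<'E'
from h import *
o=get_obs(); print({k:np.round(v,3).tolist() for k,v in o.items()})
for n in ['scene','top']:
    c=snap(n,n+'0.png'); print(n,c['fx'],c['k1'],np.round(-np.array(c['R']).T@c['t'],3),np.round(c['R'],3).tolist())
    for q in ['strap_mid','stud_seat','holding_board','nut_grip','clamp_nut','blank_mid','slip_stone','dowel','pencil']:
        try:
            r=spot_point(q,n); print(n,q,[(np.round(x['centre'],3).tolist(),round(x['p'],2)) for x in r[:2]])
        except Exception as e: print(q,e)
E
```

```text
{'t': 0.0, 'q': [1.06, 0.478, 0.022, 1.556, -0.011, 1.109, -0.083], 'joint_vel': [0.001, -0.001, -0.0, 0.002, 0.002, -0.003, 0.0], 'joint_torque': [-0.0, -59.645, 1.607, -28.119, 0.012, 0.009, 0.0], 'eef_pos': [0.264, -0.621, 0.303], 'tool_rot': [-0.001, 0.98, 0.2, -0.0], 'contact_force': [-0.249, 0.066, 0.377], 'torque': [0.015, -0.004, 0.04], 'gripper_width': 0.999}
scene 465.9138843339156 -0.026612481351455563 [-0.206  0.493  0.692] [[-0.543, -0.84, 0.018], [-0.478, 0.291, -0.829], [0.691, -0.459, -0.559]]
scene strap_mid [([0.523, -0.288, 0.004], 0.65)]
scene stud_seat [([0.581, -0.062, 0.049], 0.93)]
scene holding_board [([0.584, -0.066, 0.001], 0.98)]
scene nut_grip [([0.582, -0.061, 0.086], 0.56)]
scene clamp_nut [([0.58, -0.065, 0.061], 0.83)]
scene blank_mid [([0.623, -0.068, 0.031], 0.95)]
scene slip_stone [([0.482, 0.255, 0.002], 0.86)]
scene dowel [([0.64, 0.264, 0.002], 0.6)]
scene pencil [([0.682, -0.264, -0.003], 0.53)]
top 430.2773374388498 -0.16335125074471507 [0.507 0.013 1.042] [[0.009, -1.0, 0.024], [-0.996, -0.012, -0.094], [0.094, -0.023, -0.995]]
top strap_mid [([0.522, -0.286, 0.01], 0.68)]
top stud_seat [([0.582, -0.064, 0.049], 0.7)]
top holding_board [([0.584, -0.066, -0.001], 0.87), ([0.521, -0.288, 0.007], 0.42)]
top nut_grip [([0.579, -0.069, 0.082], 0.61)]
top clamp_nut [([0.581, -0.064, 0.064], 0.49)]
top blank_mid [([0.614, -0.065, 0.032], 0.69)]
top slip_stone [([0.482, 0.25, -0.002], 0.72)]
top dowel [([0.638, 0.265, 0.0], 0.6)]
top pencil [([0.685, -0.265, -0.001], 0.45), ([0.584, -0.066, 0.0], 0.31)]
```

View pics/scene0.png

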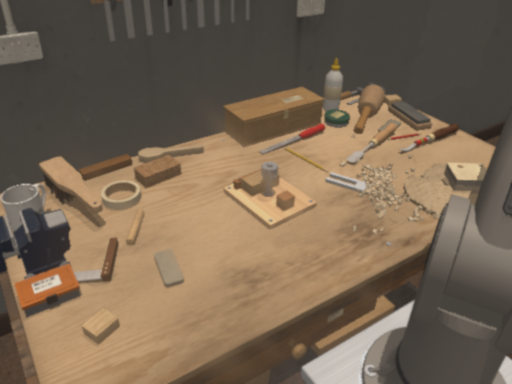

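View pics/top0.png

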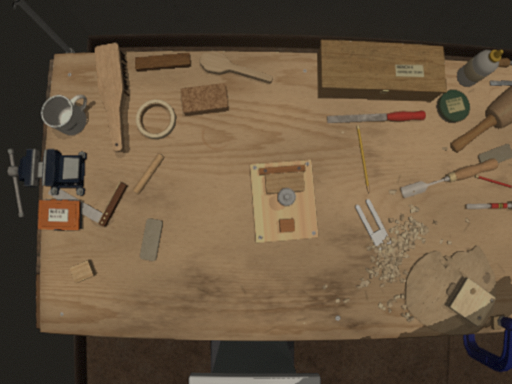

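```bash
python3 - <<'E'
import cv2
a=cv2.imread('pics/top0.png');b=cv2.imread('pics/scene0.png')
cv2.imwrite('pics/t0b.png',cv2.resize(a[120:320,230:430],(800,600)[:1]*1+(800,) if 0 else (600,600),interpolation=cv2.INTER_CUBIC))
cv2.imwrite('pics/s0b.png',cv2.resize(b[90:290,200:460],(780,600),interpolation=cv2.INTER_CUBIC))
E
```

```text
(no output)
```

View pics/t0b.png

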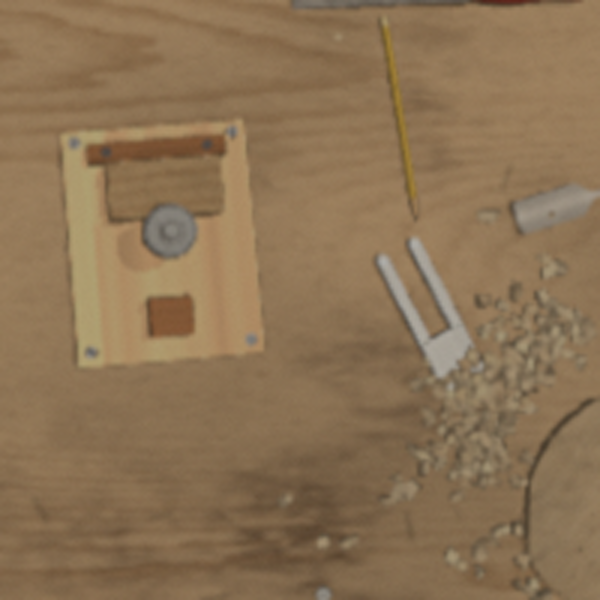

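View pics/s0b.png

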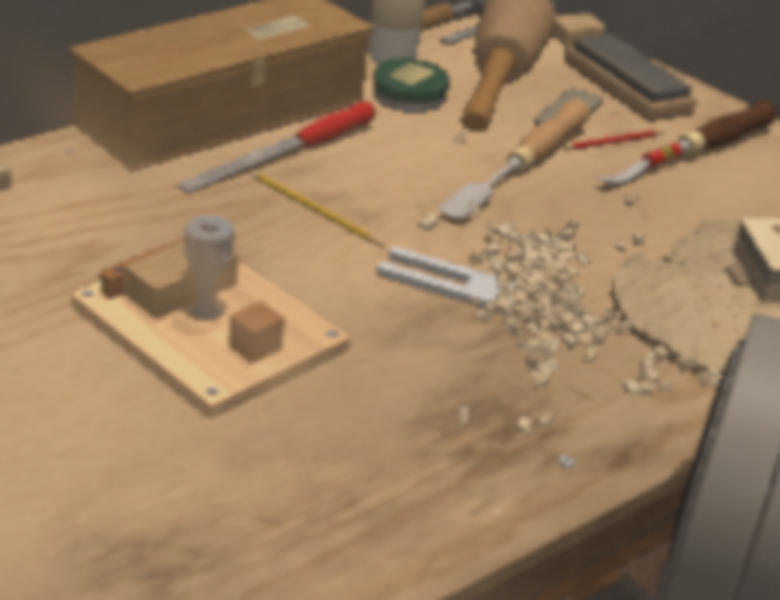

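The top view shows the strap at about (370,222), its fork pointing up and left. The nut and stud are at (286,197), with the heel below them and the blank and fence above. Next I'll refine the poses by fitting shapes.

```bash
cat > fit.py <<'E'
from h import *
from scipy.optimize import minimize
def strap_polys(z0,z1):
    H=[(-62.5,-20),(62.5,-20),(62.5,-10),(-17.5,-10),(-17.5,10),(62.5,10),(62.5,20),(-62.5,20)]
    return np.array(H)/1000
def sil(c,P,parts,z0,z1,S=4):
    x,y,a=P; m=np.zeros((384*S,512*S),np.uint8)
    R=np.array([[np.cos(a),-np.sin(a)],[np.sin(a),np.cos(a)]])
    for rect in parts:
        x0,x1,y0,y1=np.array(rect)/1000
        pts=[]
        for X in (x0,x1):
            for Y in (y0,y1):
                w=R@[X,Y]+[x,y]
                for z in (z0,z1): pts.append(proj(c,[*w,z]))
        h=cv2.convexHull(np.array((np.array(pts)+.5)*S,np.float32))
        cv2.fillPoly(m,[np.round(h).astype(np.int32)],255)
    return cv2.resize(m,(512,384),interpolation=cv2.INTER_AREA)/255.
STRAP=[(-62.5,-17.5,-20,20),(-62.5,62.5,-20,-10),(-62.5,62.5,10,20)]
def fit(cams,masks,P0,parts,z0,z1):
    P0=np.array(P0);sc=np.array([.01,.01,.1])
    def f(d):
        return sum(np.abs(sil(c,P0+d*sc,parts,z0,z1)-m).sum()/m.sum() for c,m in zip(cams,masks))
    best=None
    for a in (-.5,0,.5):
        r=minimize(f,[0,0,a],method='Nelder-Mead',options=dict(initial_simplex=np.array([[0,0,a],[.7,0,a],[0,.7,a],[0,0,a+.7]]),xatol=.01,fatol=1e-4))
        if best is None or r.fun<best.fun: best=r
    return P0+best.x*sc,best.fun
E
python3 - <<'E'
from fit import *
C={n:read_camera(n) for n in('top','scene')}
M={}
for q in('strap_mid','holding_board','blank_mid','clamp_nut'):
    for n in C:
        r=cut_out(q,n); m=np.array(r[0]['pixels']) if r else None
        M[q,n]=m
        print(q,n,[(round(x['p'],2),int(np.sum(x['pixels']))) for x in r[:3]], None if m is None else np.argwhere(m).mean(0)[::-1].round(1))
np.savez('m.npz',**{a+'__'+b:v for (a,b),v in M.items()})
for ns in (['top'],['scene'],['top','scene']):
    print('strap',ns,fit([C[n] for n in ns],[M['strap_mid',n].astype(float) for n in ns],[.523,-.287,.5],STRAP,0,.010))
# silhouette of board: fit edges using convex hull
for ns in (['top'],):
    for q in ['holding_board']:
        m=M[q,'top'].astype(np.uint8); cnt=max(cv2.findContours(m,0,1)[0],key=cv2.contourArea)
        ap=cv2.approxPolyDP(cv2.convexHull(cnt),4,True)[:,0]; print([ (p.tolist(),at_z(C['top'],*p,.015).round(4).tolist()) for p in ap])
E
```

```text
strap_mid top [(0.74, 475)] [372.8 224.2]
strap_mid scene [(0.9, 449)] [344.9 181.5]
holding_board top [(0.75, 4041)] [283.1 204.2]
holding_board scene [(0.61, 2783)] [271.2 198.3]
blank_mid top [(0.85, 716)] [284.2 182. ]
blank_mid scene [(0.87, 532), (0.34, 117)] [255.8 183.4]
clamp_nut top [(0.53, 208)] [286.  197.7]
clamp_nut scene [(0.81, 267)] [268.7 172. ]
strap ['top'] (array([ 0.52492014, -0.28615019,  0.48072547]), np.float64(0.41342414860681115))
strap ['scene'] (array([ 0.53868969, -0.2792015 ,  0.46299257]), np.float64(0.2777850561159876))
strap ['top', 'scene'] (array([ 0.52604443, -0.2857417 ,  0.47662779]), np.float64(0.7343482248133106))
[([310, 161], [0.6739, -0.1304, 0.015]), ([317, 236], [0.4928, -0.1472, 0.015]), ([257, 240], [0.4823, -0.0037, 0.015]), ([250, 166], [0.6596, 0.015, 0.015])]
```

```bash
cat > seg.py <<'E'
from fit import *
def gray_seg(c,P,pad=10):
    hsv=cv2.cvtColor(c['pixels'],cv2.COLOR_RGB2HSV).astype(float)
    g=sil(c,P,STRAP,0,.01); roi=cv2.dilate((g>.3).astype(np.uint8),np.ones((pad,pad)))>0
    return ((hsv[:,:,1]<70)&roi).astype(float),hsv
def overlay(c,P,f,box,parts=STRAP,z0=0,z1=.01,S=4):
    u0,v0,u1,v1=box
    im=cv2.resize(c['pixels'][v0:v1,u0:u1,::-1],None,fx=S,fy=S,interpolation=cv2.INTER_CUBIC)
    x,y,a=P
    for r in parts:
        q=[]
        for X,Y in ((r[0],r[2]),(r[1],r[2]),(r[1],r[3]),(r[0],r[3])):
            X/=1000;Y/=1000
            q.append((proj(c,[x+X*np.cos(a)-Y*np.sin(a),y+X*np.sin(a)+Y*np.cos(a),z1])+.5-[u0,v0])*S)
        cv2.polylines(im,[np.round(q).astype(np.int32)],True,(0,0,255),1)
    cv2.imwrite('pics/'+f,im)
E
python3 - <<'E'
from seg import *
C={n:read_camera(n) for n in('top','scene')}
P=np.array([.524,-.287,.48])
ms=[]
for n in C:
    m,_=gray_seg(C[n],P); ms.append(m); print(n,m.sum(),sil(C[n],P,STRAP,0,.01).sum())
    print(n,fit([C[n]],[m],P,STRAP,0,.01))
r=fit(list(C.values()),ms,P,STRAP,0,.01); print(r)
overlay(C['top'],r[0],'ov_t.png',(330,180,420,260),S=6)
overlay(C['scene'],r[0],'ov_s.png',(300,150,400,220),S=6)
E
```

```text
top 557.0 675.8509803921568
top (array([ 0.52266996, -0.28707957,  0.48527855]), np.float64(0.242588094483754))
scene 444.0 526.0745098039215
scene (array([ 0.52859398, -0.28546041,  0.49352581]), np.float64(0.2769828652181593))
(array([ 0.52389331, -0.28681555,  0.48048728]), np.float64(0.5431854126806076))
```

View pics/ov_t.png

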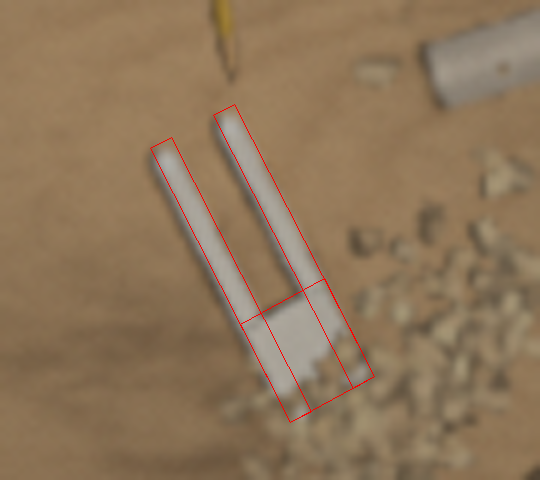

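View pics/ov_s.png

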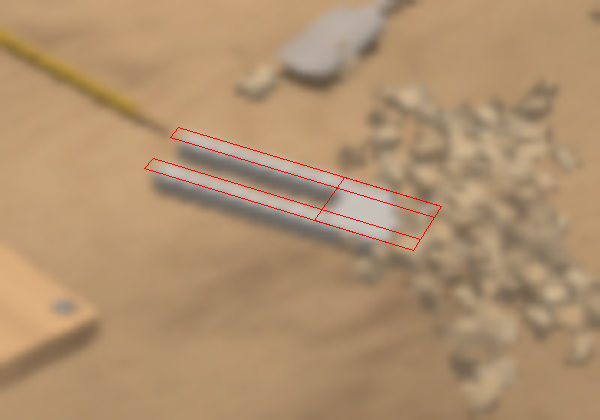

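```bash
cat > edge.py <<'E'
from seg import *
from scipy.ndimage import map_coordinates, gaussian_filter
def edgeline(c,A,B,z,half=4,ch=None,n=40):
    """A,B world xy ends; returns refined world points on edge at height z"""
    img=gaussian_filter(c['pixels'].astype(float),(1,1,0))
    A=np.array(A);B=np.array(B);out=[]
    for s in np.linspace(.08,.92,n):
        w=A+(B-A)*s; p=proj(c,[*w,z]); q=proj(c,[*(w+(B-A)*.02),z]); d=(q-p)/np.linalg.norm(q-p); nn=np.array([-d[1],d[0]])
        k=np.arange(-half,half+.01,.25); pts=p+k[:,None]*nn
        pr=np.stack([map_coordinates(img[:,:,i],[pts[:,1],pts[:,0]],order=1) for i in range(3)],1)
        g=np.linalg.norm(np.gradient(pr,axis=0),axis=1); j=g.argmax(); 
        if 0<j<len(k)-1: out.append(at_z(c,*(pts[j]),z)[:2])
    out=np.array(out); 
    if len(out)<4: return None
    for _ in range(3):
        m=out.mean(0);u=np.linalg.svd(out-m)[2][0];r=(out-m)@[-u[1],u[0]];out=out[np.abs(r)<max(.0015,2*r.std())]
    m=out.mean(0);u=np.linalg.svd(out-m)[2][0]; u=u*np.sign(u@(B-A)); return m,u,len(out),r.std()
E
python3 - <<'E'
from edge import *
C={n:read_camera(n) for n in('top','scene')}
cor=np.array([[.6739,-.1304],[.4928,-.1472],[.4823,-.0037],[.6596,.015]])
for n in C:
    c=C[n];L=[]
    for i in range(4):
        r=edgeline(c,cor[i],cor[(i+1)%4],.015); L.append(r)
        ang=np.arctan2(r[1][1],r[1][0]); ang=(ang+np.pi/4)%(np.pi/2)-np.pi/4
        print(n,i,np.round(r[0],4),'yaw',round(ang,4),r[2],round(r[3]*1000,2))
    def X(a,b):
        s=np.linalg.solve(np.stack([a[1],-b[1]],1),b[0]-a[0]);return a[0]+s[0]*a[1]
    K=np.array([X(L[i-1],L[i]) for i in range(4)]);print(K.round(4).tolist(),[round(np.linalg.norm(K[i]-K[i-1])*1000,1) for i in range(4)],K.mean(0).round(4))
# nut circles zoom
for n,b in(('top',(240,150,330,250)),('scene',(225,150,325,225))):
    cv2.imwrite(f'pics/z_{n}.png',cv2.resize(C[n]['pixels'][b[1]:b[3],b[0]:b[2],::-1],None,fx=6,fy=6,interpolation=cv2.INTER_CUBIC))
E
```

```text
top 0 [ 0.5835 -0.1406] yaw 0.09 40 0.5
top 1 [ 0.4848 -0.0762] yaw 0.0892 39 0.61
top 2 [0.5683 0.0067] yaw 0.0864 38 0.58
top 3 [ 0.6609 -0.059 ] yaw 0.0974 35 0.56
[[0.6681, -0.133], [0.4913, -0.1489], [0.4781, -0.0011], [0.6537, 0.0141]] [np.float64(147.8), np.float64(177.5), np.float64(148.4), np.float64(176.3)] [ 0.5728 -0.0672]
scene 0 [ 0.572  -0.1417] yaw 0.067 31 2.02
scene 1 [ 0.4812 -0.0753] yaw 0.0933 32 0.37
scene 2 [0.5691 0.0084] yaw 0.0894 40 0.39
scene 3 [ 0.6706 -0.0563] yaw 0.234 15 8.7
[[0.6891, -0.1339], [0.4879, -0.1474], [0.4742, -0.0001], [0.6534, 0.0159]] [np.float64(154.0), np.float64(201.6), np.float64(147.9), np.float64(180.0)] [ 0.5762 -0.0663]
```

View pics/z_top.png

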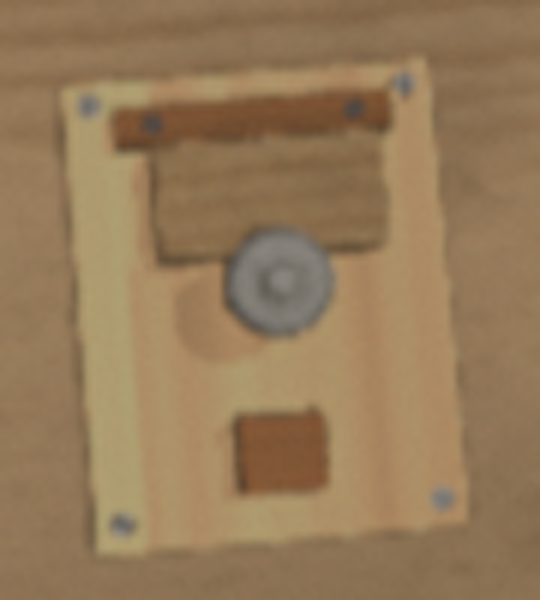

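View pics/z_scene.png

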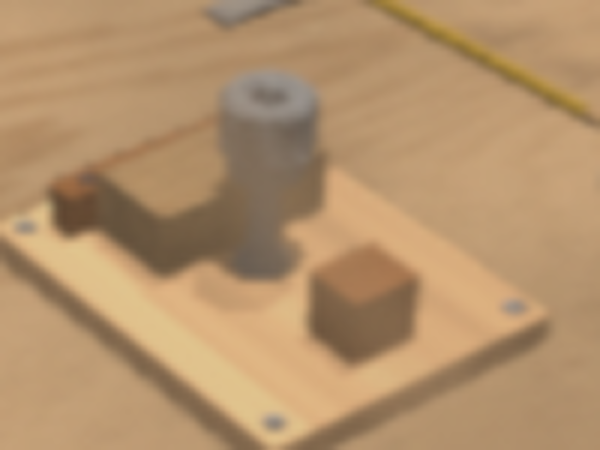

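```bash
python3 - <<'E'
from edge import *
C={n:read_camera(n) for n in('top','scene')}
for nm,a,b,z in (('nuttop',(286.0,196.3),(269.3,165.7),.101),('heel',(286.7,224.8),(285.5,195.2),.047)):
    X,e=tri(C['top'],a,C['scene'],b); print(nm,X.round(4),round(e,4),at_z(C['top'],*a,z).round(4),at_z(C['scene'],*b,z).round(4))
for n in C:
    for q in('nut_grip','stud_seat','clamp_nut'):
        print(n,q,np.mean([spot_point(q,n)[0]['centre'] for _ in range(1)],0).round(4))
X0=np.array([.581,-.065]); u=np.array([np.cos(.09),np.sin(.09)])
print('heel expected',X0-.063*u, 'proj stud tip/base', [proj(C[n],[*X0,z]).round(1).tolist() for n in C for z in(.101,.106,.02)])
E
```

```text
nuttop [ 0.5804 -0.066   0.0978] 0.0015 [ 0.5806 -0.0651  0.101 ] [ 0.5757 -0.0636  0.101 ]
heel [ 0.5181 -0.0725  0.0452] 0.0021 [ 0.5187 -0.0715  0.047 ] [ 0.5155 -0.0718  0.047 ]
top nut_grip [ 0.581  -0.07    0.0841]
top stud_seat [ 0.5793 -0.0681  0.0481]
top clamp_nut [ 0.5784 -0.0673  0.0615]
scene nut_grip [ 0.5819 -0.0633  0.0861]
scene stud_seat [ 0.5808 -0.0654  0.0467]Traceback (most recent call last):
  File "<stdin>", line 7, in <module>
IndexError: list index out of range
```

```bash
cat >> h.py <<'E'
def go(x,y,z,yaw):
    o=get_obs(); w,a,b,c=o['tool_rot']
    from scipy.spatial.transform import Rotation as Ro
    R=Ro.from_quat([a,b,c,w]).as_matrix()
    cy=np.arctan2(R[1,0],R[0,0]); tw=-((yaw-cy+np.pi)%(2*np.pi)-np.pi)
    print('t',round(o['t'],2),'pos',np.round(o['eef_pos'],4),'yaw',round(cy,4),'tilt',np.round(R[:2,2],4),'q7',round(o['q'][6],3),'w',round(o['gripper_width'],3),'F',np.round(o['contact_force'],1),'T',np.round(o['torque'],2))
    print('shift cm',np.round(R.T@(np.array([x,y,z])-o['eef_pos'])*100,2),'twist',round(tw,3))
E
python3 -c "
from h import *
go(.4866,-.3052,.15,.485)"
```

```text
t 2.1 pos [ 0.2646 -0.621   0.3039] yaw 0.4028 tilt [ 0.     -0.0001] q7 -0.083 w 1.0 F [ 0.9 -0.1 -0.4] T [0.06 0.01 0.03]
shift cm [ 32.8  -20.35  15.39] twist -0.082
```

{"method": "move_arm", "body": {
  "gripper": [0.65,0.65,0.65,0.65,0.65],
  "xyz": [
    [3.2,-2.0,0.5],
    [6.4,-4.0,1],
    [9.6,-6,1.5],
    [12.8,-8,2],
    [16.0,-10,2.5]
  ],
  "twist": [-0.02,-0.03,-0.05,-0.06,-0.08],
  "squeeze": 60
}}

```text
t: 2.52
eef_pos: [0.3734, -0.4648, 0.2789]
tool_rot: [0.0, 0.971, 0.239, 0.0]
contact_force: [0.0, -0.5, 0.4]
gripper_width: 0.649
```

```bash
python3 -c "
from h import *
go(.4866,-.3052,.15,.485)"
```

```text
t 2.52 pos [ 0.3734 -0.4648  0.2789] yaw 0.483 tilt [ 0.0003 -0.0003] q7 -0.319 w 0.649 F [ 0.  -0.5  0.4] T [-0.07 -0.07  0.03]
shift cm [17.44 -8.88 12.89] twist -0.002
```

{"method": "move_arm", "body": {
  "gripper": [0.65,0.65,0.65,0.65,0.65],
  "xyz": [
    [3.5,-1.8,1],
    [7,-3.6,2],
    [10.5,-5.4,3.5],
    [14.0,-7.2,5],
    [17.44,-8.88,6.5]
  ],
  "twist": [0,0,0,0,0]
}}

```text
t: 2.93
eef_pos: [0.4865, -0.3054, 0.2139]
tool_rot: [0.0, 0.971, 0.239, 0.0]
contact_force: [0.4, -0.6, 0.2]
gripper_width: 0.649
```

```bash
python3 -c "
from h import *
go(.4866,-.3052,.095,.485)
for n in('top','scene'):
    c=snap(n,n+'1.png')
import cv2
a=cv2.imread('pics/scene1.png')[120:250,260:420]; cv2.imwrite('pics/s1z.png',cv2.resize(a,None,fx=4.5,fy=4.5,interpolation=2))"
```

```text
t 2.93 pos [ 0.4865 -0.3054  0.2139] yaw 0.4825 tilt [ 0.001  -0.0005] q7 -0.694 w 0.649 F [ 0.4 -0.6  0.2] T [-0.02 -0.04 -0.03]
shift cm [ 1.000e-02 -2.000e-02  1.189e+01] twist -0.003
```

View pics/s1z.png

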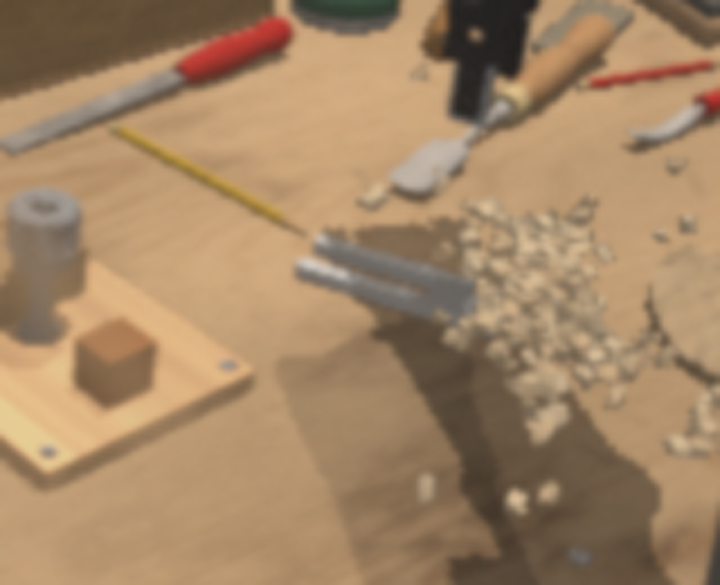

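The gripper is over the tail, with its finger at the top of the crop at about (480,80). I'll descend in steps.

{"method": "move_arm", "body": {
  "gripper": [0.65,0.65,0.65,0.65,0.65],
  "xyz": [
    [0,0,3.5],
    [0,0,7],
    [0,0,10],
    [0,0,11.7],
    [0,0,11.9]
  ],
  "twist": [0,0,0,0,0]
}}

```text
t: 3.45
eef_pos: [0.4835, -0.3063, 0.0917]
tool_rot: [-0.002, 0.971, 0.239, -0.002]
contact_force: [-0.2, -0.7, 0.1]
gripper_width: 0.652
```

```bash
python3 -c "
from h import *
go(.4866,-.3052,.08,.485)
for n in('top','scene'):
    c=snap(n,n+'1.png')
import cv2
a=cv2.imread('pics/scene1.png')[120:250,260:420]; cv2.imwrite('pics/s2z.png',cv2.resize(a,None,fx=4.5,fy=4.5,interpolation=2))"
```

```text
t 3.45 pos [ 0.4835 -0.3063  0.0917] yaw 0.4827 tilt [-0.0055  0.0027] q7 -0.719 w 0.652 F [-0.2 -0.7  0.1] T [ 0.03  0.04 -0.01]
shift cm [0.33 0.05 1.16] twist -0.002
```

View pics/s2z.png

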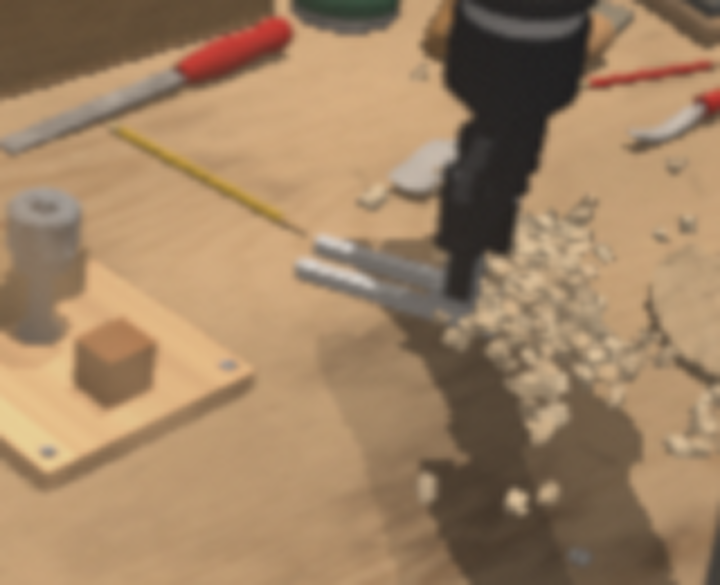

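{"method": "move_arm", "body": {
  "gripper": [0.65,0.65,0.65,0.65,0.65],
  "xyz": [
    [0,0,0.5],
    [0,0,1.0],
    [0,0,1.4],
    [0,0,1.4],
    [0,0,1.4]
  ],
  "twist": [0,0,0,0,0]
}}

```text
t: 3.97
eef_pos: [0.4857, -0.307, 0.0813]
tool_rot: [0.0, 0.971, 0.239, 0.0]
contact_force: [-0.1, 1.6, -0.3]
gripper_width: 0.652
```

```bash
python3 -c "
from h import *
go(.4866,-.3052,.08,.485)"
```

```text
t 3.97 pos [ 0.4857 -0.307   0.0813] yaw 0.4828 tilt [ 0.0002 -0.0001] q7 -0.722 w 0.652 F [-0.1  1.6 -0.3] T [-0.   -0.03  0.02]
shift cm [ 0.16 -0.12  0.13] twist -0.002
```

{"method": "move_arm", "body": {
  "gripper": [0.65,0.65,0.65,0.65],
  "xyz": [
    [0.1,0,0.3],
    [0.1,0,0.5],
    [0.1,0,0.6],
    [0.1,0,0.6]
  ],
  "twist": [0,0,0,0]
}}

```text
t: 4.3
eef_pos: [0.4864, -0.3064, 0.0747]
tool_rot: [-0.0, 0.971, 0.239, -0.0]
contact_force: [0.2, 0.5, 0.8]
gripper_width: 0.651
```

```bash
python3 -c "
from h import *
go(.4866,-.3052,.075,.485)
for n in('top','scene'):
    c=snap(n,n+'1.png')
import cv2
a=cv2.imread('pics/scene1.png')[140:240,300:420]; cv2.imwrite('pics/s3z.png',cv2.resize(a,None,fx=6,fy=6,interpolation=2))"
```

```text
t 4.3 pos [ 0.4864 -0.3064  0.0747] yaw 0.4829 tilt [-0.0004  0.0002] q7 -0.725 w 0.651 F [0.2 0.5 0.8] T [-0.03 -0.07 -0.01]
shift cm [ 0.07 -0.09 -0.03] twist -0.002
```

View pics/s3z.png

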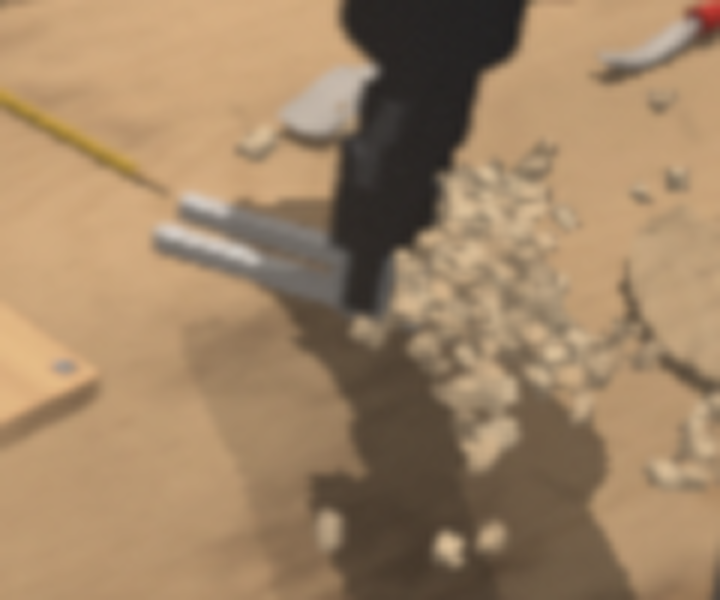

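{"method": "move_arm", "body": {
  "gripper": [0.55,0.5,0.5,0.4,0.3],
  "xyz": [
    [0,0,0],
    [0,0,0],
    [0,0,0],
    [0,0,0],
    [0,0,0]
  ],
  "twist": [0,0,0,0,0]
}}

```text
t: 4.82
eef_pos: [0.4866, -0.3065, 0.0755]
tool_rot: [0.0, 0.971, 0.239, 0.0]
contact_force: [-1.4, 0.5, 6.2]
gripper_width: 0.445
```

```bash
python3 -c "
from h import *
go(.4866,-.3052,.075,.485)"
```

```text
t 4.82 pos [ 0.4866 -0.3065  0.0755] yaw 0.4828 tilt [ 0.0001 -0.0001] q7 -0.725 w 0.445 F [-1.4  0.5  6.2] T [0.19 0.34 0.1 ]
shift cm [ 0.06 -0.12  0.05] twist -0.002
```

{"method": "move_arm", "body": {
  "gripper": [0.3,0.3,0.3,0.3,0.3],
  "xyz": [
    [0,0,0],
    [0,0,-0.3],
    [0,0,-1],
    [0,0,-2.5],
    [0,0,-4]
  ],
  "twist": [0,0,0,0,0],
  "squeeze": 100
}}

```text
t: 5.23
eef_pos: [0.486, -0.3062, 0.1152]
tool_rot: [-0.001, 0.971, 0.239, -0.001]
contact_force: [0.1, -1.0, -1.6]
gripper_width: 0.425
```

```bash
python3 -c "
from h import *
go(.4866,-.3052,.175,.09)
for n in('top','scene'):
    c=snap(n,n+'4.png')
import cv2
a=cv2.imread('pics/scene4.png')[120:240,290:410]; b=cv2.imread('pics/top4.png')[160:280,310:430]; cv2.imwrite('pics/s4z.png',cv2.resize(cv2.hconcat([a,b]),None,fx=3.3,fy=3.3,interpolation=2))"
```

```text
t 5.23 pos [ 0.486  -0.3062  0.1152] yaw 0.4828 tilt [-0.0015  0.0008] q7 -0.715 w 0.425 F [ 0.1 -1.  -1.6] T [-0.02 -0.01  0.04]
shift cm [ 0.09 -0.07 -5.98] twist 0.393
```

View pics/s4z.png

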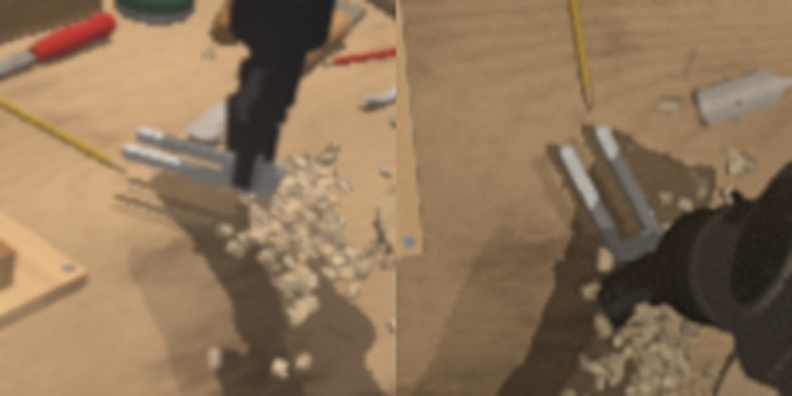

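```bash
python3 -c "
from h import *
go(.445,-.0777,.16,.09)"
```

```text
t 5.33 pos [ 0.4878 -0.3072  0.1174] yaw 0.4825 tilt [ 0.0037 -0.002 ] q7 -0.715 w 0.427 F [ 0.8 -1.3 -1.2] T [-0.05 -0.03  0.  ]
shift cm [  6.87 -22.3   -4.33] twist 0.393
```

{"method": "move_arm", "body": {
  "gripper": [0.3,0.3,0.3,0.3,0.3],
  "xyz": [
    [-0.3,-0.6,-2.5],
    [0.0,-3.5,-4.3],
    [1.0,-7,-4.3],
    [2,-10.5,-4.3],
    [3,-13,-4.3]
  ],
  "twist": [0.05,0.12,0.2,0.28,0.36]
}}

```text
t: 5.75
eef_pos: [0.4511, -0.175, 0.1578]
tool_rot: [-0.001, 0.998, 0.06, -0.001]
contact_force: [0.6, 0.2, -0.6]
gripper_width: 0.425
```

```bash
python3 -c "
from h import *
go(.445,-.0777,.16,.09)"
```

```text
t 5.75 pos [ 0.4511 -0.175   0.1578] yaw 0.1192 tilt [-0.0012  0.001 ] q7 -1.238 w 0.425 F [ 0.6  0.2 -0.6] T [ 0.05  0.07 -0.03]
shift cm [ 0.55 -9.73 -0.21] twist 0.029
```

{"method": "move_arm", "body": {
  "gripper": [0.3,0.3,0.3,0.3,0.3],
  "xyz": [
    [0.1,-2.5,-0.2],
    [0.3,-5.5,-0.2],
    [0.5,-8,-0.2],
    [0.55,-9.73,-0.2],
    [0.55,-9.73,-0.2]
  ],
  "twist": [0.03,0.03,0.03,0.03,0.03]
}}

```text
t: 6.17
eef_pos: [0.4458, -0.0762, 0.1596]
tool_rot: [-0.001, 0.999, 0.049, -0.0]
contact_force: [0.6, 0.8, -0.0]
gripper_width: 0.423
```

```bash
python3 -c "
from h import *
go(.445,-.0777,.1255,.09)
C={}
for n in('top','scene'):
    c=C[n]=snap(n,n+'5.png')
go(.445,-.0777,.1255,.09)
import cv2
a=cv2.imread('pics/scene5.png')[120:240,240:360]; b=cv2.imread('pics/top5.png')[160:280,230:350]; cv2.imwrite('pics/s5s.png',cv2.resize(a,None,fx=5,fy=5,interpolation=2)); cv2.imwrite('pics/s5t.png',cv2.resize(b,None,fx=5,fy=5,interpolation=2))"
```

```text
t 6.17 pos [ 0.4458 -0.0762  0.1596] yaw 0.0986 tilt [-0.0009  0.0016] q7 -1.477 w 0.423 F [ 0.6  0.8 -0. ] T [ 0.03 -0.   -0.02]
shift cm [-0.09  0.15  3.41] twist 0.009
t 6.27 pos [ 0.4461 -0.0798  0.1598] yaw 0.0944 tilt [-0.0004 -0.0001] q7 -1.475 w 0.426 F [ 0.3 -0.2 -0.6] T [-0.05  0.03 -0.01]
shift cm [-0.09 -0.22  3.43] twist 0.004
```

View pics/s5s.png

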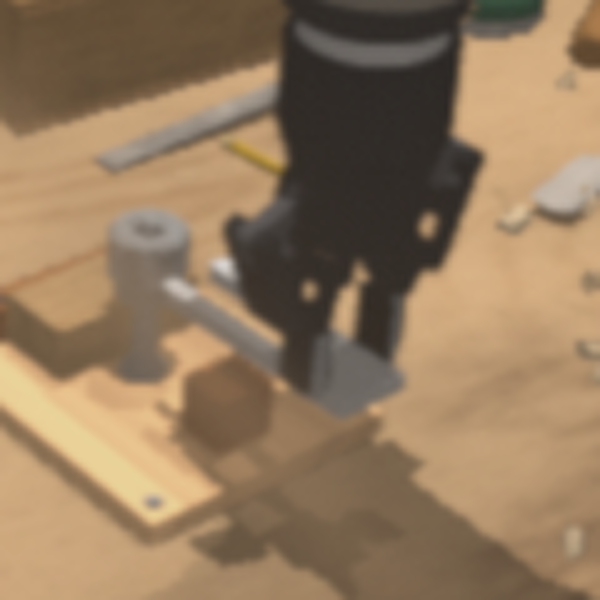

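View pics/s5t.png

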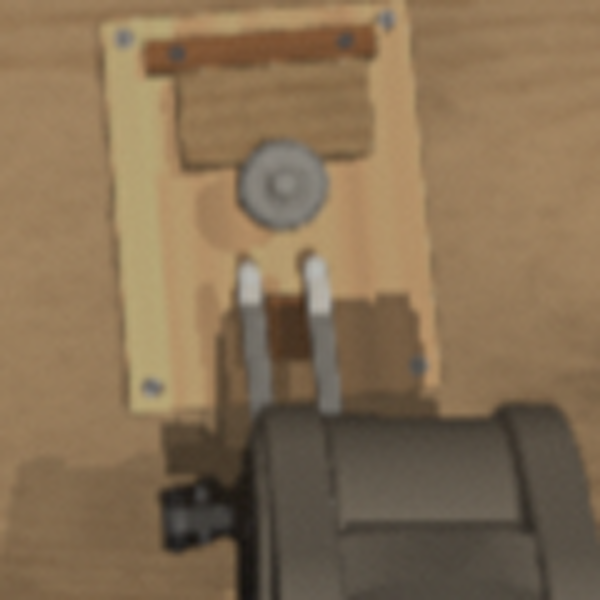

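```bash
python3 - <<'E'
from h import *
c=read_camera('top');s=read_camera('scene')
a,e=tri(c,(279.1,211.9),s,(275.1,177.5));b,f=tri(c,(292.5,210.7),s,(283.9,173.1))
print(a.round(4),e.round(4),b.round(4),f.round(4))
m=(a+b)/2;print('mid tip',m.round(4), 'yaw',np.arctan2(-(b-a)[0],(b-a)[1])-np.pi if 0 else np.arctan2((b-a)[0],-(b-a)[1]))
go(.445,-.0777,.1255,.09)
o=get_obs();p=o['eef_pos'];d=m[:2]-p[:2];u=np.array([np.cos(.0945),np.sin(.0945)]);print('ahead',d@u,'lat',d@[-u[1],u[0]])
r=spot_point('strap_mid','top');print([(np.round(x['centre'],4),x['p']) for x in r]);r=spot_point('strap_mid','scene');print([(np.round(x['centre'],4),x['p']) for x in r])
n=at_z(c,230+284/5-.5,160+185/5-.5,.101);print('nut',n)
for z in(.085,.09,.095):print(z,at_z(c,279.1,211.9,z).round(4),at_z(c,292.5,210.7,z).round(4))
E
```

```text
[ 0.5443 -0.0544  0.0877] 0.0083 [ 0.5477 -0.0835  0.0885] 0.0067
mid tip [ 0.546  -0.069   0.0881] yaw 0.11497538388674589
t 6.37 pos [ 0.4462 -0.0812  0.1598] yaw 0.0914 tilt [-0.0003 -0.0005] q7 -1.475 w 0.427 F [-0.3  0.2 -0.1] T [ 0.02 -0.01  0.01]
shift cm [-0.09 -0.36  3.43] twist 0.001
ahead 0.10050441734376678 lat 0.00279065859828926
[(array([ 0.4879, -0.075 ,  0.0921]), 0.51)]
[(array([ 0.4868, -0.0764,  0.0881]), 0.83)]
nut [ 0.58015076 -0.06577377  0.101     ]
0.085 [ 0.5468 -0.0512  0.085 ] [ 0.5498 -0.0811  0.085 ]
0.09 [ 0.5466 -0.0508  0.09  ] [ 0.5495 -0.0806  0.09  ]
0.095 [ 0.5464 -0.0505  0.095 ] [ 0.5493 -0.0801  0.095 ]
```

{"method": "move_arm", "body": {
  "gripper": [0.3,0.3,0.3,0.3,0.3],
  "xyz": [
    [-0.1,-0.2,0.8],
    [-0.1,-0.35,1.6],
    [-0.1,-0.35,2.4],
    [-0.1,-0.35,2.4],
    [-0.1,-0.35,2.4]
  ],
  "twist": [0.0,0.0,0.0,0.0,0.0]
}}

```text
t: 6.88
eef_pos: [0.4444, -0.0768, 0.1351]
tool_rot: [-0.0, 0.999, 0.046, -0.001]
contact_force: [0.3, 1.0, -1.1]
gripper_width: 0.423
```

{"method": "move_arm", "body": {
  "gripper": [0.3,0.3],
  "xyz": [
    [0,0,0],
    [0,0,0]
  ],
  "twist": [0.0,0.0]
}}

```text
t: 7.05
eef_pos: [0.4452, -0.0768, 0.1361]
tool_rot: [0.0, 0.999, 0.046, 0.0]
contact_force: [-0.8, 0.6, -0.6]
gripper_width: 0.424
```

```bash
python3 -c "
from h import *
go(.445,-.0777,.1255,.09)
C={}
for n in('top','scene'):
    c=C[n]=snap(n,n+'6.png')
go(.445,-.0777,.1255,.09)
import cv2
a=cv2.imread('pics/scene6.png')[130:230,240:340]; b=cv2.imread('pics/top6.png')[160:260,240:340]; cv2.imwrite('pics/s6s.png',cv2.resize(a,None,fx=6,fy=6,interpolation=2)); cv2.imwrite('pics/s6t.png',cv2.resize(b,None,fx=6,fy=6,interpolation=2))"
```

```text
t 7.05 pos [ 0.4452 -0.0768  0.1361] yaw 0.0927 tilt [ 0.0003 -0.0001] q7 -1.49 w 0.424 F [-0.8  0.6 -0.6] T [0.03 0.05 0.  ]
shift cm [-0.03  0.09  1.06] twist 0.003
t 7.15 pos [ 0.4452 -0.0768  0.1363] yaw 0.0927 tilt [ 0.0006 -0.0001] q7 -1.49 w 0.424 F [-0.7 -0.6 -1. ] T [-0.01  0.02  0.06]
shift cm [-0.03  0.09  1.08] twist 0.003
```

View pics/s6s.png

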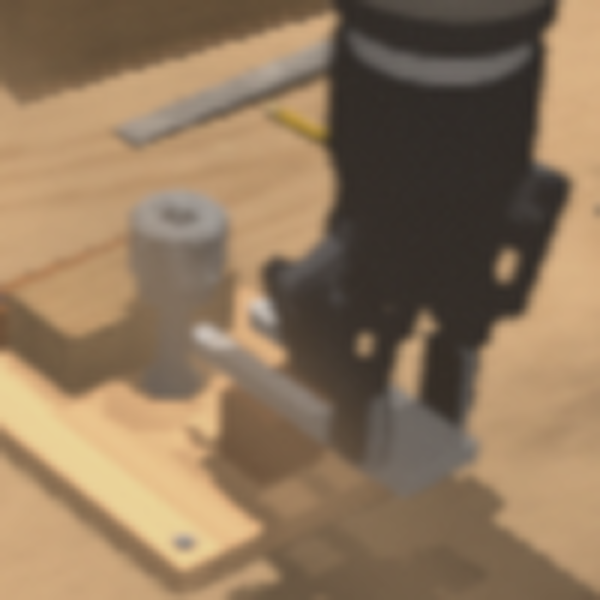

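View pics/s6t.png

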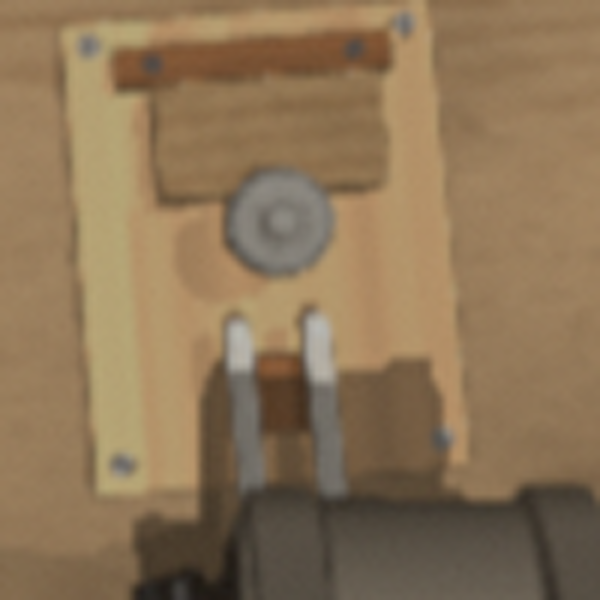

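```bash
python3 - <<'E'
from h import *
c=read_camera('top');s=read_camera('scene')
P=lambda u,v:(240+u/6-.5,160+v/6-.5); Q=lambda u,v:(240+u/6-.5,130+v/6-.5)
for z in(.065,.07,.075):
    a=at_z(c,*P(237,318),z);b=at_z(c,*P(316,312),z);m=((a+b)/2)[:2];n=at_z(c,*P(280,221),.1005)[:2]
    yaw=np.arctan2((a-b)[1],(a-b)[0])-np.pi/2; u=np.array([np.cos(.0927),np.sin(.0927)]);l=np.array([-u[1],u[0]])
    print(z,a.round(4),b.round(4),'sep',np.linalg.norm(a-b),'stud rel tip: ahead',(n-m)@u,'lat',(n-m)@l,'tip rel tcp',(m-[.4452,-.0768])@u,(m-[.4452,-.0768])@l,'nut',n)
print(tri(c,P(237,318),s,Q(200,330)))
for z in (.06,.065,.07,.075): print(z,proj(s,[*at_z(c,*P(237,318),z)])*6-np.array([240,130])*6+3)
E
```

```text
0.065 [ 0.5463 -0.0523  0.065 ] [ 0.5488 -0.0823  0.065 ] sep 0.030149386182416315 stud rel tip: ahead 0.0330272780861884 lat -0.0012634868426309295 tip rel tcp 0.1027900009270094 -3.420737889191492e-05 nut [ 0.58055426 -0.06551988]
0.07 [ 0.5461 -0.052   0.07  ] [ 0.5486 -0.0819  0.07  ] sep 0.0299951264590534 stud rel tip: ahead 0.033196822041936115 lat -0.0016915791676884893 tip rel tcp 0.10262045697126168 0.0003938849461656441 nut [ 0.58055426 -0.06551988]
0.075 [ 0.5459 -0.0516  0.075 ] [ 0.5484 -0.0814  0.075 ] sep 0.02984086673569051 stud rel tip: ahead 0.033366365997683854 lat -0.0021196714927460216 tip rel tcp 0.10245091301551396 0.0008219772712231773 nut [ 0.58055426 -0.06551988]
(array([ 0.54548321, -0.05314989,  0.06729609]), np.float64(0.0024435408082154604))
0.06 [193.80462405 344.21941312]
0.065 [193.86469408 334.40230607]
0.07 [193.9250329  324.53091182]
0.075 [193.9856421  314.60479865]
```

{"method": "move_arm", "body": {
  "gripper": [0.3,0.3,0.3,0.3,0.3],
  "xyz": [
    [0,0.1,0.5],
    [0,0.14,1.0],
    [0,0.14,1.05],
    [0,0.14,1.05],
    [0,0.14,1.05]
  ],
  "twist": [0.0,0.0,0.0,0.0,0.0]
}}

```text
t: 7.67
eef_pos: [0.445, -0.0781, 0.1253]
tool_rot: [-0.0, 0.999, 0.046, -0.0]
contact_force: [-1.3, 1.0, -1.5]
gripper_width: 0.428
```

{"method": "move_arm", "body": {
  "gripper": [0.3,0.3,0.3,0.3,0.3],
  "xyz": [
    [0.5,0,0],
    [1,0,0],
    [1.6,0,0],
    [2.0,0,0],
    [2.0,0,0]
  ],
  "twist": [0.0,0.0,0.0,0.0,0.0]
}}

```text
t: 8.08
eef_pos: [0.4666, -0.076, 0.1258]
tool_rot: [-0.0, 0.999, 0.047, 0.001]
contact_force: [-0.5, -1.3, -1.0]
gripper_width: 0.428
```

```bash
python3 -c "
from h import *
go(.5187,-.0711,.1255,.09)
for n in('top','scene'):
    c=snap(n,n+'7.png')
go(.5187,-.0711,.1255,.09)
import cv2
a=cv2.imread('pics/scene7.png')[130:210,240:320]; b=cv2.imread('pics/top7.png')[160:240,250:330]; cv2.imwrite('pics/s7.png',cv2.resize(cv2.hconcat([a,b]),None,fx=5,fy=5,interpolation=2))"
```

```text
t 8.08 pos [ 0.4666 -0.076   0.1258] yaw 0.0932 tilt [0.0017 0.0001] q7 -1.494 w 0.428 F [-0.5 -1.3 -1. ] T [0.01 0.02 0.  ]
shift cm [ 5.23 -0.01  0.04] twist 0.003
t 8.18 pos [ 0.4652 -0.0762  0.1255] yaw 0.0929 tilt [-0.0001  0.    ] q7 -1.494 w 0.428 F [ 0.3  0.1 -1. ] T [0.02 0.06 0.01]
shift cm [ 5.37 -0.02 -0.  ] twist 0.003
```

View pics/s7.png

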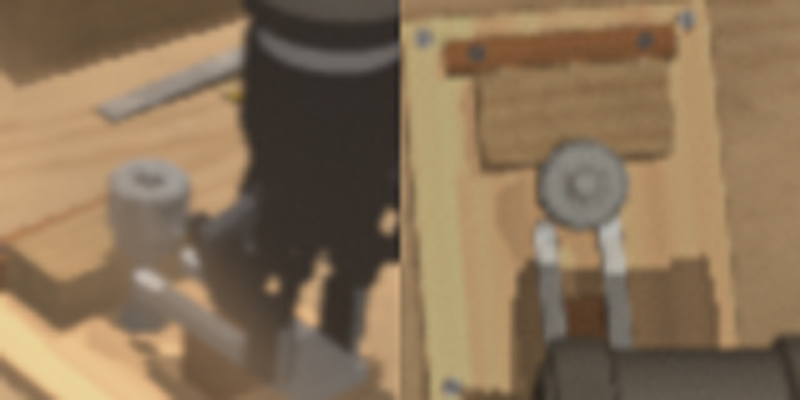

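{"method": "move_arm", "body": {
  "gripper": [0.3,0.3,0.3,0.3,0.3],
  "xyz": [
    [0.5,0,0],
    [1,0,0],
    [1.6,0,0],
    [2.2,0,0],
    [2.4,0,0]
  ],
  "twist": [0.0,0.0,0.0,0.0,0.0]
}}

```text
t: 8.6
eef_pos: [0.4904, -0.0738, 0.1257]
tool_rot: [-0.0, 0.999, 0.047, 0.001]
contact_force: [0.6, 0.6, -1.0]
gripper_width: 0.421
```

```bash
python3 -c "
from h import *
go(.5187,-.0711,.1255,.09)
for n in('top','scene'):
    c=snap(n,n+'8.png')
go(.5187,-.0711,.1255,.09)
import cv2
a=cv2.imread('pics/scene8.png')[130:210,240:320]; b=cv2.imread('pics/top8.png')[160:240,250:330]; cv2.imwrite('pics/s8.png',cv2.resize(cv2.hconcat([a,b]),None,fx=5,fy=5,interpolation=2))"
```

```text
t 8.6 pos [ 0.4904 -0.0738  0.1257] yaw 0.0932 tilt [0.0015 0.0001] q7 -1.499 w 0.421 F [ 0.6  0.6 -1. ] T [ 0.03  0.03 -0.04]
shift cm [ 2.84 -0.01  0.03] twist 0.003
t 8.7 pos [ 0.4896 -0.0739  0.1255] yaw 0.093 tilt [0.0004 0.0001] q7 -1.499 w 0.424 F [-1.1  0.5 -0.8] T [0.03 0.02 0.01]
shift cm [ 2.93 -0.01  0.  ] twist 0.003
```

View pics/s8.png

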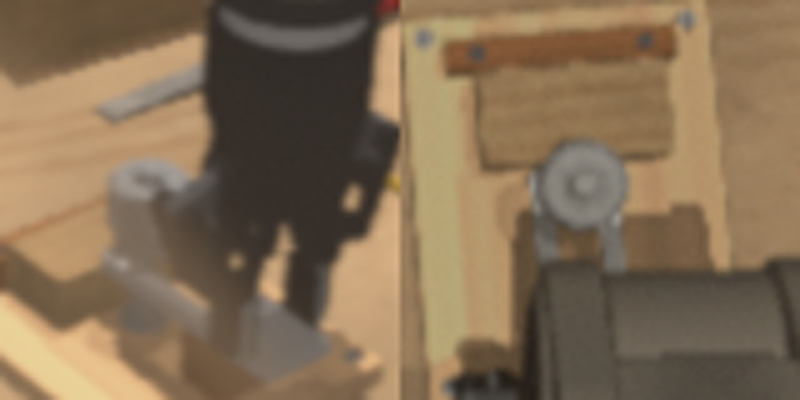

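{"method": "move_arm", "body": {
  "gripper": [0.3,0.3,0.3,0.3,0.3],
  "xyz": [
    [0.6,0,0],
    [1.2,0,0],
    [1.9,0,0],
    [2.6,0,0],
    [2.9,0,0]
  ],
  "twist": [0.0,0.0,0.0,0.0,0.0]
}}

```text
t: 9.12
eef_pos: [0.5194, -0.0711, 0.1257]
tool_rot: [-0.0, 0.999, 0.047, 0.001]
contact_force: [-0.1, 0.3, -0.4]
gripper_width: 0.428
```

```bash
python3 -c "
from h import *
go(.5187,-.0711,.1225,.09)
for n in('top','scene'):
    c=snap(n,n+'9.png')
go(.5187,-.0711,.1225,.09)
import cv2
a=cv2.imread('pics/scene9.png')[130:210,240:320]; b=cv2.imread('pics/top9.png')[160:240,250:330]; cv2.imwrite('pics/s9.png',cv2.resize(cv2.hconcat([a,b]),None,fx=5,fy=5,interpolation=2))"
```

```text
t 9.12 pos [ 0.5194 -0.0711  0.1257] yaw 0.0932 tilt [0.0014 0.0001] q7 -1.504 w 0.428 F [-0.1  0.3 -0.4] T [ 0.02 -0.07 -0.01]
shift cm [-0.07 -0.01  0.32] twist 0.003
t 9.22 pos [ 0.5187 -0.0712  0.1256] yaw 0.0931 tilt [0.0007 0.0001] q7 -1.504 w 0.427 F [ 0.5 -0.1 -0.3] T [-0.02  0.03  0.06]
shift cm [ 0.   -0.01  0.31] twist 0.003
```

View pics/s9.png

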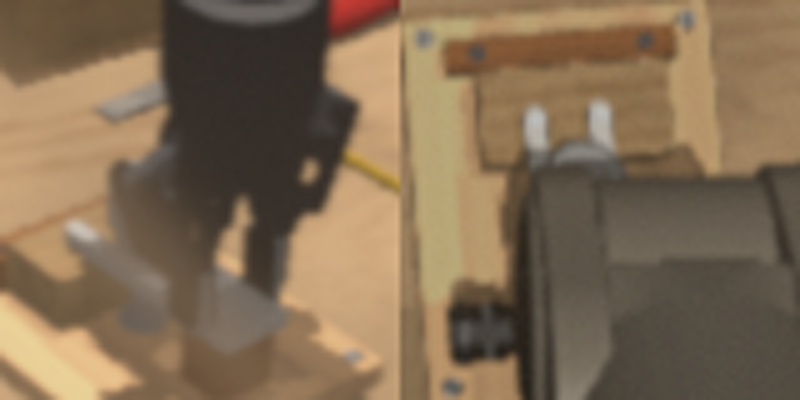

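{"method": "move_arm", "body": {
  "gripper": [0.3,0.3,0.3,0.3,0.3],
  "xyz": [
    [0,0,0.1],
    [0,0,0.2],
    [0,0,0.25],
    [0,0,0.3],
    [0,0,0.3]
  ],
  "twist": [0.0,0.0,0.0,0.0,0.0]
}}

```text
t: 9.63
eef_pos: [0.5174, -0.0715, 0.1228]
tool_rot: [0.0, 0.999, 0.046, -0.0]
contact_force: [-2.2, 0.1, 4.9]
gripper_width: 0.426
```

```bash
python3 -c "
from h import *
go(.5187,-.0711,.1215,.09)"
```

```text
t 9.63 pos [ 0.5174 -0.0715  0.1228] yaw 0.0926 tilt [-0.0007 -0.0001] q7 -1.505 w 0.426 F [-2.2  0.1  4.9] T [ 0.05  0.41 -0.05]
shift cm [ 0.14 -0.02  0.13] twist 0.003
```

{"method": "move_arm", "body": {
  "gripper": [0.3,0.3,0.3,0.3],
  "xyz": [
    [0,0,0.05],
    [0,0,0.1],
    [0,0,0.1],
    [0,0,0.1]
  ],
  "twist": [0.0,0.0,0.0,0.0]
}}

```text
t: 9.97
eef_pos: [0.5174, -0.0715, 0.1227]
tool_rot: [0.0, 0.999, 0.046, -0.0]
contact_force: [-5.6, 0.6, 15.1]
gripper_width: 0.431
```

```bash
python3 -c "
from h import *
go(.5187,-.0711,.1215,.09)"
```

```text
t 9.97 pos [ 0.5174 -0.0715  0.1227] yaw 0.0925 tilt [-0.0006 -0.0001] q7 -1.505 w 0.431 F [-5.6  0.6 15.1] T [0.18 1.19 0.05]
shift cm [ 0.13 -0.03  0.12] twist 0.002
```

{"method": "move_arm", "body": {
  "gripper": [0.3,0.5,0.6,0.7,0.7],
  "xyz": [
    [0,0,-0.05],
    [0,0,-0.05],
    [0,0,-0.05],
    [0,0,-0.05],
    [0,0,-0.05]
  ],
  "twist": [0.0,0.0,0.0,0.0,0]
}}

```text
t: 10.38
eef_pos: [0.5178, -0.0714, 0.1219]
tool_rot: [0.0, 0.999, 0.046, -0.0]
contact_force: [0.4, 0.2, 0.6]
gripper_width: 0.697
```

```bash
python3 -c "
from h import *
go(.5187,-.0711,.1615,.09)
for n in('top','scene'):
    c=snap(n,n+'10.png')
import cv2
a=cv2.imread('pics/scene10.png')[130:210,240:320]; b=cv2.imread('pics/top10.png')[160:240,250:330]; cv2.imwrite('pics/s10.png',cv2.resize(cv2.hconcat([a,b]),None,fx=5,fy=5,interpolation=2))"
```

```text
t 10.38 pos [ 0.5178 -0.0714  0.1219] yaw 0.0928 tilt [-0. -0.] q7 -1.505 w 0.697 F [0.4 0.2 0.6] T [-0.01 -0.02 -0.02]
shift cm [ 0.09 -0.02 -3.96] twist 0.003
```

View pics/s10.png

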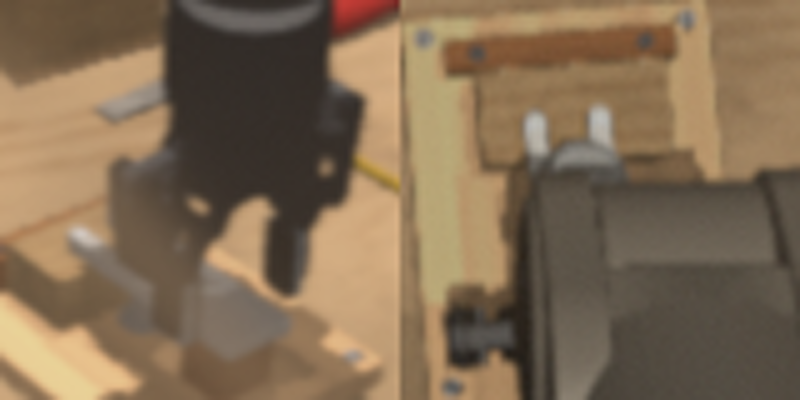

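{"method": "move_arm", "body": {
  "gripper": [0.8,0.8,0.0,0,0],
  "xyz": [
    [0,0,-1.5],
    [0,0,-3.5],
    [0,0,-4.5],
    [0,0,-4.5],
    [0,0,-4.5]
  ],
  "twist": [0.0,0.0,0.0,0.0,0],
  "squeeze": 40
}}

```text
t: 10.9
eef_pos: [0.5181, -0.0714, 0.1672]
tool_rot: [0.0, 0.999, 0.046, 0.001]
contact_force: [0.1, 0.4, -0.9]
gripper_width: 0.383
```

```bash
python3 -c "
from h import *
go(.5178,-.0711,.135,.09)
for n in('top','scene'):
    c=snap(n,n+'11.png')
import cv2
a=cv2.imread('pics/scene11.png')[130:230,230:330]; cv2.imwrite('pics/s11.png',cv2.resize(a,None,fx=6,fy=6,interpolation=2))"
```

```text
t 10.9 pos [ 0.5181 -0.0714  0.1672] yaw 0.0927 tilt [ 0.0013 -0.0001] q7 -1.497 w 0.383 F [ 0.1  0.4 -0.9] T [-0.03  0.02  0.04]
shift cm [-0.03 -0.04  3.22] twist 0.003
```

View pics/s11.png

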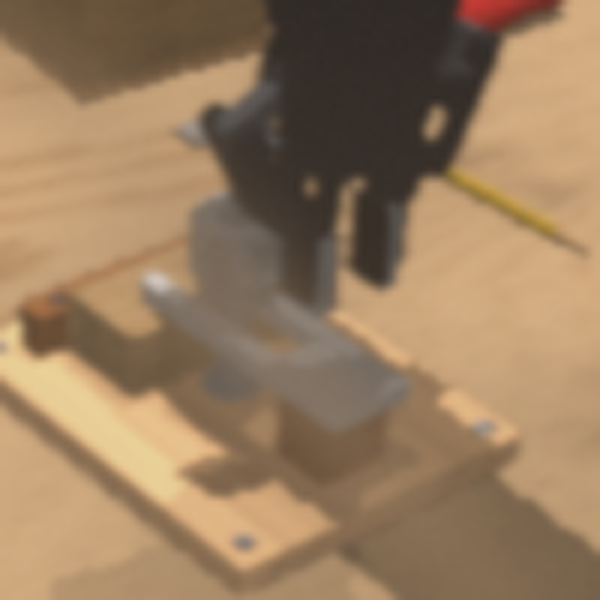

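{"method": "move_arm", "body": {
  "gripper": [0,0,0,0,0],
  "xyz": [
    [0,0,0],
    [0,0,0],
    [0,0,1.0],
    [0,0,2.0],
    [0,0,3.0]
  ],
  "twist": [0.0,0.0,0.0,0.0,0]
}}

```text
t: 11.42
eef_pos: [0.5175, -0.0714, 0.1356]
tool_rot: [-0.0, 0.999, 0.046, -0.0]
contact_force: [-0.2, -0.4, -0.4]
gripper_width: 0.001
```

{"method": "move_arm", "body": {
  "gripper": [0,0,0,0,0],
  "xyz": [
    [0,0,0],
    [0,0,0.2],
    [0,0,0.4],
    [0,0,0.5],
    [0,0,0.5]
  ],
  "twist": [0.0,0.0,0.0,0.0,0]
}}

```text
t: 11.83
eef_pos: [0.5179, -0.0714, 0.132]
tool_rot: [0.0, 0.999, 0.046, 0.0]
contact_force: [-0.0, 0.0, -0.3]
gripper_width: -0.004
```

{"method": "move_arm", "body": {
  "gripper": [0,0,0,0,0],
  "xyz": [
    [0,0,0.1],
    [0,0,0.2],
    [0,0,0.25],
    [0,0,0.3],
    [0,0,0.3]
  ],
  "twist": [0.0,0.0,0.0,0.0,0]
}}

```text
t: 12.25
eef_pos: [0.5179, -0.0714, 0.1297]
tool_rot: [0.0, 0.999, 0.046, 0.0]
contact_force: [-2.1, 0.2, 6.9]
gripper_width: 0.003
```

{"method": "move_arm", "body": {
  "gripper": [0,0,0,0,0],
  "xyz": [
    [0,0,0.1],
    [0,0,0.1],
    [0,0,0.1],
    [0,0,-1],
    [0,0,-3]
  ],
  "twist": [0.0,0.0,0.0,0.0,0]
}}

```text
t: 12.67
eef_pos: [0.5166, -0.0713, 0.1583]
tool_rot: [-0.0, 0.999, 0.046, -0.002]
contact_force: [-0.6, 0.4, 0.6]
gripper_width: 0.0
```

```bash
python3 -c "
from h import *
go(.5805,-.0657,.20,.09)
print(get_obs()['q'])"
```

```text
t 12.67 pos [ 0.5166 -0.0713  0.1583] yaw 0.093 tilt [-0.0034  0.0002] q7 -1.498 w 0.0 F [-0.6  0.4  0.6] T [-0.04 -0.02 -0.03]
shift cm [ 6.4   0.03 -4.2 ] twist 0.003
[ 0.06837139  0.42462961 -0.06252522  2.03761832  0.04057877  0.68384288
 -1.49800798]
```

{"method": "move_arm", "body": {
  "gripper": [0.85,0.85,0.85,0.85,0.85],
  "xyz": [
    [0,0,-2.0],
    [0.5,0,-4],
    [2.5,0,-4.2],
    [4.5,0,-4.2],
    [6.4,0,-4.2]
  ],
  "twist": [-0.12,-0.24,-0.36,-0.48,-0.6]
}}

```text
t: 13.08
eef_pos: [0.5827, -0.0655, 0.2024]
tool_rot: [0.001, 0.94, 0.342, 0.001]
contact_force: [0.4, -0.4, 0.4]
gripper_width: 0.71
```

```bash
python3 -c "
from h import *
go(.5805,-.0657,.20,.09)
for n in('top','scene'):
    c=snap(n,n+'12.png')
import cv2
a=cv2.imread('pics/scene12.png')[130:230,230:330]; b=cv2.imread('pics/top12.png')[150:250,240:340];cv2.imwrite('pics/s12.png',cv2.resize(cv2.hconcat([a,b]),None,fx=4,fy=4,interpolation=2))"
```

```text
t 13.08 pos [ 0.5827 -0.0655  0.2024] yaw 0.6984 tilt [ 0.0022 -0.0003] q7 -0.969 w 0.71 F [ 0.4 -0.4  0.4] T [ 0.03 -0.01 -0.03]
shift cm [-0.18 -0.13  0.24] twist 0.608
```

View pics/s12.png

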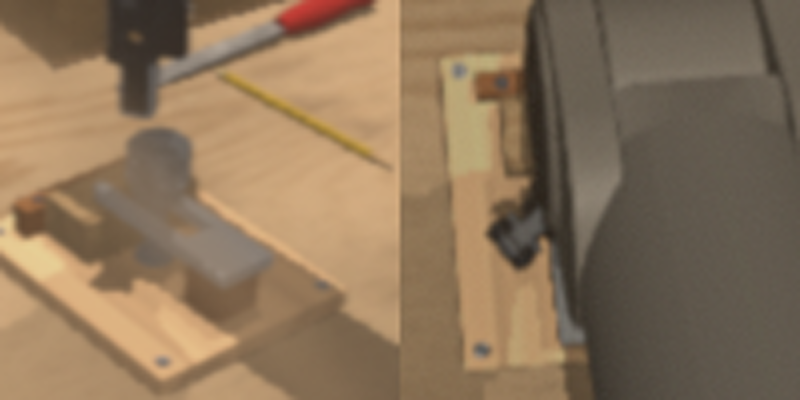

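{"method": "move_arm", "body": {
  "gripper": [0.85,0.85,0.85,0.85,0.85],
  "xyz": [
    [0,0,0],
    [0,0,0],
    [0,0,0],
    [0,0,0],
    [0,0,0]
  ],
  "twist": [-0.12,-0.24,-0.36,-0.48,-0.6]
}}

```text
t: 13.6
eef_pos: [0.5808, -0.0656, 0.2011]
tool_rot: [-0.0, 0.797, 0.604, -0.0]
contact_force: [-0.6, -0.3, -0.8]
gripper_width: 0.85
```

{"method": "move_arm", "body": {
  "gripper": [0.85,0.85,0.85,0.85,0.85],
  "xyz": [
    [0,0,0],
    [0,0,0],
    [0,0,0],
    [0,0,0],
    [0,0,0]
  ],
  "twist": [-0.12,-0.24,-0.36,-0.48,-0.6]
}}

```text
t: 14.02
eef_pos: [0.5808, -0.0657, 0.2011]
tool_rot: [-0.0, 0.583, 0.812, -0.0]
contact_force: [-0.7, -0.9, -0.2]
gripper_width: 0.849
```

{"method": "move_arm", "body": {
  "gripper": [0.85,0.85,0.85,0.85,0.85],
  "xyz": [
    [0,0,0],
    [0,0,0],
    [0,0,0],
    [0,0,0],
    [0,0,0]
  ],
  "twist": [-0.12,-0.24,-0.36,-0.48,-0.6]
}}

```text
t: 14.43
eef_pos: [0.5808, -0.0658, 0.2011]
tool_rot: [-0.0, 0.317, 0.948, -0.0]
contact_force: [1.0, -0.7, -0.3]
gripper_width: 0.848
```

{"method": "move_arm", "body": {
  "gripper": [0.85,0.85,0.85,0.85,0.85],
  "xyz": [
    [0,0,0],
    [0,0,0],
    [0,0,0],
    [0,0,0],
    [0,0,0]
  ],
  "twist": [-0.12,-0.24,-0.36,-0.48,-0.6]
}}

```text
t: 14.85
eef_pos: [0.5807, -0.0658, 0.201]
tool_rot: [-0.0, 0.022, 1.0, -0.0]
contact_force: [-0.3, 0.4, 0.1]
gripper_width: 0.854
```

{"method": "move_arm", "body": {
  "gripper": [0.85,0.85,0.85,0.85,0.85],
  "xyz": [
    [0,0,0],
    [0,0,0],
    [0,0,0],
    [0,0,0],
    [0,0,0]
  ],
  "twist": [-0.12,-0.24,-0.36,-0.48,-0.6]
}}

```text
t: 15.27
eef_pos: [0.5807, -0.0658, 0.201]
tool_rot: [-0.001, -0.274, 0.962, -0.0]
contact_force: [0.3, 0.2, 0.4]
gripper_width: 0.849
```

{"method": "move_arm", "body": {
  "gripper": [0.85,0.85,0.85,0.85,0.85],
  "xyz": [
    [0,0,0],
    [0,0,0],
    [0,0,0],
    [0,0,0],
    [0,0,0]
  ],
  "twist": [-0.12,-0.24,-0.36,-0.48,-0.6]
}}

```text
t: 15.68
eef_pos: [0.5808, -0.0658, 0.2009]
tool_rot: [-0.001, -0.546, 0.838, -0.0]
contact_force: [0.2, 0.0, 0.2]
gripper_width: 0.851
```

```bash
python3 -c "
from h import *
go(.5805,-.0657,.16,4.29)
print(get_obs()['q'])
for n in('top','scene'):
    c=snap(n,n+'13.png')
import cv2
a=cv2.imread('pics/scene13.png')[110:230,220:340]; b=cv2.imread('pics/top13.png')[150:270,230:350];cv2.imwrite('pics/s13.png',cv2.resize(cv2.hconcat([a,b]),None,fx=3.3,fy=3.3,interpolation=2))"
```

```text
t 15.68 pos [ 0.5808 -0.0658  0.2009] yaw -1.9863 tilt [-0.001  -0.0013] q7 2.187 w 0.851 F [0.2 0.  0.2] T [ 0.03 -0.   -0.04]
shift cm [-0.01  0.03  4.09] twist 0.007
[ 0.73571907  0.66619992 -1.01314146  1.81959674  0.6565492   1.03648244
  2.18699412]
```

View pics/s13.png

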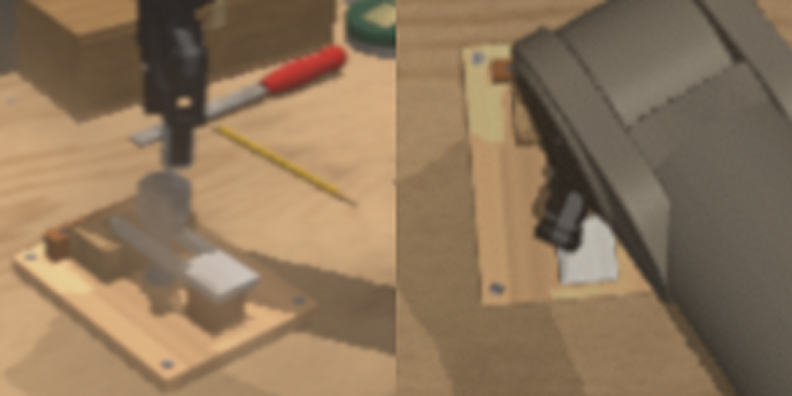

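{"method": "move_arm", "body": {
  "gripper": [0.85,0.85,0.85,0.85,0.85],
  "xyz": [
    [0,0,1.5],
    [0,0,3],
    [0,0,4.5],
    [0,0,5.5],
    [0,0,5.5]
  ],
  "twist": [0,0,0,0,0]
}}

```text
t: 16.2
eef_pos: [0.5798, -0.0657, 0.1428]
tool_rot: [-0.002, -0.544, 0.839, 0.001]
contact_force: [0.7, -0.2, 0.3]
gripper_width: 0.846
```

{"method": "move_arm", "body": {
  "gripper": [0.7,0.6,0.55,0.55,0.55],
  "xyz": [
    [0,0,0.1],
    [0,0,0.1],
    [0,0,0.1],
    [0,0,0.1],
    [0,0,0.1]
  ],
  "twist": [0,0,0,0,0]
}}

```text
t: 16.62
eef_pos: [0.5818, -0.0655, 0.1456]
tool_rot: [0.0, -0.544, 0.839, -0.0]
contact_force: [0.2, -0.4, 0.2]
gripper_width: 0.55
```

```bash
python3 -c "
from h import *
go(.5805,-.0657,.145,4.29)
for n in('top','scene'):
    c=snap(n,n+'14.png')
import cv2
a=cv2.imread('pics/scene14.png')[130:220,230:320]; cv2.imwrite('pics/s14.png',cv2.resize(a,None,fx=6,fy=6,interpolation=2))"
```

```text
t 16.62 pos [ 0.5818 -0.0655  0.1456] yaw -1.9907 tilt [ 0.001  -0.0002] q7 2.127 w 0.55 F [ 0.2 -0.4  0.2] T [ 0.06 -0.01  0.02]
shift cm [0.08 0.11 0.06] twist 0.003
```

View pics/s14.png

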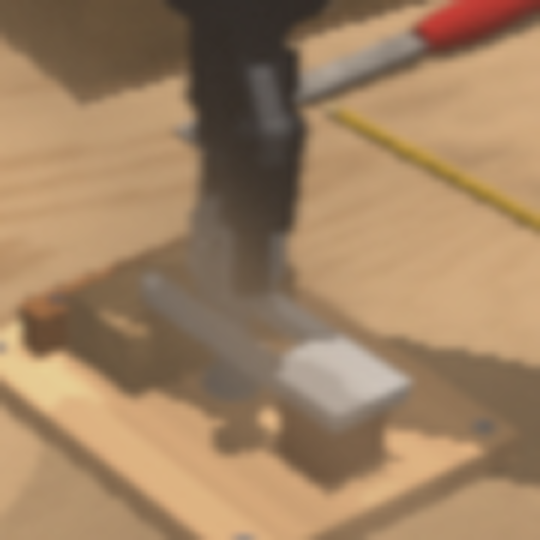

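Fingers are around the nut head, clear of the strap. I'll close gently.

{"method": "move_arm", "body": {
  "gripper": [0.45,0.4,0.35,0.3,0.3],
  "xyz": [
    [0,0,0],
    [0,0,0],
    [0,0,0],
    [0,0,0],
    [0,0,0]
  ],
  "twist": [0,0,0,0,0],
  "squeeze": 30
}}

```text
t: 17.13
eef_pos: [0.5811, -0.0652, 0.1456]
tool_rot: [-0.0, -0.544, 0.839, 0.0]
contact_force: [-3.6, 0.1, 5.6]
gripper_width: 0.46
```

```bash
python3 -c "
from h import *
go(.5805,-.0657,.145,4.29)"
```

```text
t 17.13 pos [ 0.5811 -0.0652  0.1456] yaw -1.9903 tilt [-0.0007 -0.0003] q7 2.127 w 0.46 F [-3.6  0.1  5.6] T [-0.    0.71 -0.05]
shift cm [0.07 0.04 0.06] twist 0.003
```

{"method": "move_arm", "body": {
  "gripper": [0.3,0.3,0.3,0.3,0.3],
  "xyz": [
    [0.03,0.07,-0.03],
    [0.03,0.07,-0.01],
    [0.03,0.07,0],
    [0.03,0.07,0.02],
    [0.03,0.07,0.04]
  ],
  "twist": [0.12,0.24,0.36,0.48,0.6],
  "squeeze": 40
}}

```text
t: 17.55
eef_pos: [0.5812, -0.0655, 0.1449]
tool_rot: [0.001, -0.269, 0.963, -0.0]
contact_force: [1.5, 0.2, -1.0]
gripper_width: 0.454
```

```bash
python3 -c "
from h import *
go(.5805,-.0657,.145,4.29)"
```

```text
t 17.55 pos [ 0.5812 -0.0655  0.1449] yaw -2.5963 tilt [0.0012 0.0001] q7 1.597 w 0.454 F [ 1.5  0.2 -1. ] T [-0.05 -0.2   0.03]
shift cm [ 0.07  0.02 -0.01] twist -0.603
```

{"method": "move_arm", "body": {
  "gripper": [0.3,0.3,0.3,0.3,0.3],
  "xyz": [
    [0,0,0.015],
    [0,0,0.03],
    [0,0,0.046],
    [0,0,0.061],
    [0,0,0.076]
  ],
  "twist": [0.12,0.24,0.36,0.48,0.6]
}}

```text
t: 17.97
eef_pos: [0.5813, -0.0658, 0.1441]
tool_rot: [0.001, 0.027, 1.0, -0.0]
contact_force: [2.3, -0.9, -0.9]
gripper_width: 0.451
```

{"method": "move_arm", "body": {
  "gripper": [0.3,0.3,0.3,0.3,0.3],
  "xyz": [
    [0,0,0.015],
    [0,0,0.03],
    [0,0,0.046],
    [0,0,0.061],
    [0,0,0.076]
  ],
  "twist": [0.12,0.24,0.36,0.48,0.6]
}}

```text
t: 18.38
eef_pos: [0.5812, -0.0662, 0.1434]
tool_rot: [0.001, 0.322, 0.947, -0.0]
contact_force: [0.6, -1.4, -0.7]
gripper_width: 0.453
```

```bash
python3 -c "
from h import *
go(.5805,-.0657,.145,4.29)
print(np.round(get_obs()['q'],2))
for n in('top','scene'):
    c=snap(n,n+'15.png')
import cv2
a=cv2.imread('pics/scene15.png')[130:220,230:320]; cv2.imwrite('pics/s15.png',cv2.resize(a,None,fx=6,fy=6,interpolation=2))"
```

```text
t 18.38 pos [ 0.5812 -0.0662  0.1434] yaw 2.4865 tilt [ 0.001  -0.0009] q7 0.565 w 0.453 F [ 0.6 -1.4 -0.7] T [-0.51 -0.15  0.04]
shift cm [ 0.08 -0.   -0.16] twist -1.804
[ 0.42  0.59 -0.55  1.87  0.42  0.8   0.56]
```

View pics/s15.png

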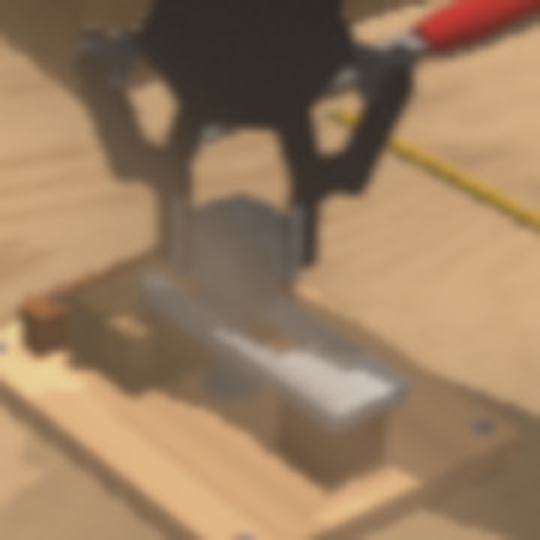

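{"method": "move_arm", "body": {
  "gripper": [0.3,0.3,0.3,0.3,0.3],
  "xyz": [
    [0,0,0.015],
    [0,0,0.03],
    [0,0,0.046],
    [0,0,0.061],
    [0,0,0.076]
  ],
  "twist": [0.12,0.24,0.36,0.48,0.6]
}}

```text
t: 18.9
eef_pos: [0.5809, -0.0664, 0.1426]
tool_rot: [0.0, 0.585, 0.811, -0.0]
contact_force: [-0.9, -2.4, 0.6]
gripper_width: 0.454
```

{"method": "move_arm", "body": {
  "gripper": [0.3,0.3,0.3,0.3,0.3],
  "xyz": [
    [0,0,0.015],
    [0,0,0.03],
    [0,0,0.046],
    [0,0,0.061],
    [0,0,0.076]
  ],
  "twist": [0.12,0.24,0.36,0.48,0.6]
}}

```text
t: 19.32
eef_pos: [0.5806, -0.0663, 0.1418]
tool_rot: [0.0, 0.799, 0.601, -0.001]
contact_force: [-0.4, -3.5, 2.3]
gripper_width: 0.457
```

{"method": "move_arm", "body": {
  "gripper": [0.3,0.3,0.3,0.3,0.3],
  "xyz": [
    [0,0,0.015],
    [0,0,0.03],
    [0,0,0.046],
    [0,0,0.061],
    [0,0,0.076]
  ],
  "twist": [0.12,0.24,0.36,0.48,0.6]
}}

```text
t: 19.73
eef_pos: [0.5803, -0.0662, 0.141]
tool_rot: [0.0, 0.941, 0.339, -0.001]
contact_force: [-2.3, -1.9, 3.5]
gripper_width: 0.456
```

```bash
python3 -c "
from h import *
go(.5805,-.0657,.145,4.29)
print(np.round(get_obs()['q'],2))"
```

```text
t 19.73 pos [ 0.5803 -0.0662  0.141 ] yaw 0.6908 tilt [-0.0011 -0.0007] q7 -0.947 w 0.456 F [-2.3 -1.9  3.5] T [-0.53  0.43 -0.01]
shift cm [ 0.05 -0.02 -0.4 ] twist 2.684
[ 0.09  0.53 -0.11  1.9   0.08  0.72 -0.95]
```

{"method": "move_arm", "body": {
  "gripper": [0.3,0.3,0.3,0.3,0.3],
  "xyz": [
    [0,0,0.01],
    [0,0,0.02],
    [0,0,0.036],
    [0,0,0.051],
    [0,0,0.066]
  ],
  "twist": [0.12,0.24,0.36,0.48,0.6]
}}

```text
t: 20.15
eef_pos: [0.5802, -0.0658, 0.1403]
tool_rot: [0.0, 0.999, 0.046, -0.001]
contact_force: [-3.0, -1.7, 3.4]
gripper_width: 0.452
```

```bash
python3 -c "
from h import *
go(.5805,-.0657,.145,.09)
c=snap('scene','scene16.png')
import cv2
a=cv2.imread('pics/scene16.png')[130:220,230:320]; cv2.imwrite('pics/s16.png',cv2.resize(a,None,fx=6,fy=6,interpolation=2))"
```

```text
t 20.15 pos [ 0.5802 -0.0658  0.1403] yaw 0.0911 tilt [-0.0013 -0.0003] q7 -1.443 w 0.452 F [-3.  -1.7  3.4] T [-0.41  0.38  0.07]
shift cm [ 0.03 -0.01 -0.47] twist 0.001
```

View pics/s16.png

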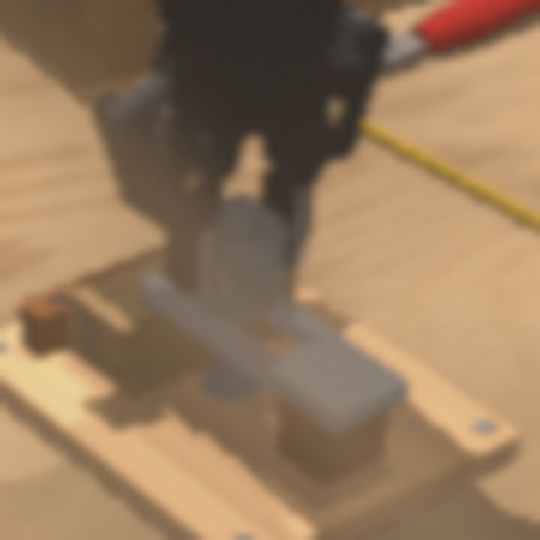

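{"method": "move_arm", "body": {
  "gripper": [0.3,0.3,0.3,0.3],
  "xyz": [
    [0,0,0.01],
    [0,0,0.02],
    [0,0,0.03],
    [0,0,0.038]
  ],
  "twist": [0.08,0.16,0.24,0.3]
}}

```text
t: 20.53
eef_pos: [0.5802, -0.0657, 0.1399]
tool_rot: [0.0, 0.995, -0.102, -0.001]
contact_force: [-3.2, -1.3, 4.7]
gripper_width: 0.46
```

```bash
python3 -c "
from h import *
go(.5805,-.0657,.145,.09)"
```

```text
t 20.53 pos [ 0.5802 -0.0657  0.1399] yaw -0.2048 tilt [-0.0014 -0.0001] q7 -1.685 w 0.46 F [-3.2 -1.3  4.7] T [-0.36  0.53  0.02]
shift cm [ 0.03 -0.   -0.51] twist -0.295
```

{"method": "move_arm", "body": {
  "gripper": [0.3,0.3,0.3,0.3],
  "xyz": [
    [0,0,0.01],
    [0,0,0.02],
    [0,0,0.03],
    [0,0,0.038]
  ],
  "twist": [0.08,0.16,0.24,0.3]
}}

```text
t: 20.87
eef_pos: [0.5802, -0.0655, 0.1395]
tool_rot: [0.0, 0.968, -0.25, -0.001]
contact_force: [-2.7, -1.8, 5.7]
gripper_width: 0.454
```

```bash
python3 -c "
from h import *
go(.5805,-.0657,.145,.09)"
```

```text
t 20.87 pos [ 0.5802 -0.0655  0.1395] yaw -0.5047 tilt [-0.0014  0.0001] q7 -1.929 w 0.454 F [-2.7 -1.8  5.7] T [-0.37  0.6   0.06]
shift cm [ 0.03  0.   -0.55] twist -0.595
```

{"method": "move_arm", "body": {
  "gripper": [0.3,0.3,0.3],
  "xyz": [
    [0,0,0.0],
    [0,0,0.01],
    [0,0,0.02]
  ],
  "twist": [0.08,0.16,0.24]
}}

```text
t: 21.12
eef_pos: [0.5804, -0.0654, 0.1395]
tool_rot: [0.0, 0.932, -0.363, -0.001]
contact_force: [-4.2, -1.2, 6.0]
gripper_width: 0.455
```

```bash
python3 -c "
from h import *
go(.5805,-.0657,.145,.09)"
```

```text
t 21.12 pos [ 0.5804 -0.0654  0.1395] yaw -0.7438 tilt [-0.0011  0.0002] q7 -2.123 w 0.455 F [-4.2 -1.2  6. ] T [-0.28  0.61  0.28]
shift cm [ 0.03  0.01 -0.55] twist -0.834
```

{"method": "move_arm", "body": {
  "gripper": [0.3,0.3,0.3],
  "xyz": [
    [0,0,0.01],
    [0,0,0.02],
    [0,0,0.03]
  ],
  "twist": [0.08,0.16,0.24]
}}

```text
t: 21.37
eef_pos: [0.5818, -0.0675, 0.1395]
tool_rot: [0.001, 0.882, -0.472, 0.002]
contact_force: [0.1, -2.4, 5.6]
gripper_width: 0.457
```

```bash
python3 -c "
from h import *
go(.5805,-.0657,.145,.09)"
```

```text
t 21.37 pos [ 0.5818 -0.0675  0.1395] yaw -0.983 tilt [ 0.0027 -0.0032] q7 -2.314 w 0.457 F [ 0.1 -2.4  5.6] T [-0.78 -0.19  0.92]
shift cm [-0.22  0.01 -0.56] twist -1.073
```

{"method": "move_arm", "body": {
  "gripper": [0.3,0.3,0.3],
  "xyz": [
    [0,0,0.0],
    [0,0,0],
    [0,0,0]
  ],
  "twist": [0,0,0]
}}

```text
t: 21.62
eef_pos: [0.5816, -0.0671, 0.1395]
tool_rot: [0.0, 0.882, -0.472, 0.001]
contact_force: [0.7, -4.6, 3.5]
gripper_width: 0.452
```

```bash
python3 -c "
from h import *
go(.5805,-.0657,.145,.93)"
```

```text
t 21.62 pos [ 0.5816 -0.0671  0.1395] yaw -0.9824 tilt [ 0.0022 -0.0019] q7 -2.313 w 0.452 F [ 0.7 -4.6  3.5] T [-1.12 -0.24 -0.21]
shift cm [-0.18  0.01 -0.55] twist -1.912
```

{"method": "move_arm", "body": {
  "gripper": [0.3,0.3,0.3],
  "xyz": [
    [0,0,0.0],
    [0,0,0],
    [0,0,0]
  ],
  "twist": [-0.06,-0.12,-0.12]
}}

```text
t: 21.87
eef_pos: [0.5817, -0.067, 0.1395]
tool_rot: [0.0, 0.909, -0.417, 0.001]
contact_force: [0.7, -5.7, 3.0]
gripper_width: 0.458
```

```bash
python3 -c "
from h import *
go(.5805,-.0657,.145,.93)"
```

```text
t 21.87 pos [ 0.5817 -0.067   0.1395] yaw -0.86 tilt [ 0.0025 -0.0016] q7 -2.215 w 0.458 F [ 0.7 -5.7  3. ] T [-1.17 -0.37  0.09]
shift cm [-0.18  0.   -0.55] twist -1.79
```

{"method": "move_arm", "body": {
  "gripper": [0.3,0.3,0.3],
  "xyz": [
    [0,0,0.0],
    [0,0,0],
    [0,0,0]
  ],
  "twist": [-0.06,-0.12,-0.12]
}}

```text
t: 22.12
eef_pos: [0.5819, -0.0669, 0.1395]
tool_rot: [0.0, 0.932, -0.362, 0.002]
contact_force: [1.8, -4.8, 2.6]
gripper_width: 0.458
```

```bash
python3 -c "
from h import *
go(.5805,-.0657,.145,.93)"
```

```text
t 22.12 pos [ 0.5819 -0.0669  0.1395] yaw -0.7406 tilt [ 0.0028 -0.0014] q7 -2.119 w 0.458 F [ 1.8 -4.8  2.6] T [-1.05 -0.43  0.04]
shift cm [-0.18  0.   -0.55] twist -1.671
```

{"method": "move_arm", "body": {
  "gripper": [0.5,0.6,0.65,0.65,0.65],
  "xyz": [
    [0,0,0.0],
    [0,0,0],
    [0,0,-0.05],
    [0,0,-0.1],
    [0,0,-0.1]
  ],
  "twist": [0,0,0,0,0]
}}

```text
t: 22.53
eef_pos: [0.5806, -0.0649, 0.1398]
tool_rot: [-0.0, 0.931, -0.364, -0.0]
contact_force: [0.2, -0.2, 0.2]
gripper_width: 0.646
```

```bash
python3 -c "
from h import *
go(.5803,-.0663,.1405,0)"
```

```text
t 22.53 pos [ 0.5806 -0.0649  0.1398] yaw -0.7459 tilt [-0.0004  0.0004] q7 -2.125 w 0.646 F [ 0.2 -0.2  0.2] T [-0.   -0.02 -0.01]
shift cm [ 0.07  0.12 -0.07] twist -0.746
```

{"method": "move_arm", "body": {
  "gripper": [0.65,0.65,0.65,0.65,0.65],
  "xyz": [
    [0.07,0.05,-0.1],
    [0.07,0.05,-0.1],
    [0.07,0.05,-0.1],
    [0.07,0.05,-0.1],
    [0.07,0.05,-0.1]
  ],
  "twist": [-0.12,-0.24,-0.36,-0.48,-0.6]
}}

```text
t: 22.95
eef_pos: [0.5809, -0.066, 0.1409]
tool_rot: [-0.0, 0.998, -0.07, -0.0]
contact_force: [0.9, -0.3, 0.6]
gripper_width: 0.649
```

{"method": "move_arm", "body": {
  "gripper": [0.65,0.65,0.65],
  "xyz": [
    [0,0,0],
    [0,0,0],
    [0,0,0]
  ],
  "twist": [-0.1,-0.15,-0.15]
}}

```text
t: 23.2
eef_pos: [0.5808, -0.0662, 0.1409]
tool_rot: [-0.0, 1.0, 0.002, -0.0]
contact_force: [0.3, -1.3, -0.1]
gripper_width: 0.648
```

```bash
python3 -c "
from h import *
go(.5808,-.0658,.1405,0)"
```

```text
t 23.2 pos [ 0.5808 -0.0662  0.1409] yaw 0.0049 tilt [-0.0001  0.0003] q7 -1.513 w 0.648 F [ 0.3 -1.3 -0.1] T [-0.05  0.05  0.03]
shift cm [-0.   -0.04  0.04] twist 0.005
```

Now regrip.

{"method": "move_arm", "body": {
  "gripper": [0.45,0.4,0.35,0.3,0.3],
  "xyz": [
    [0,-0.03,0],
    [0,-0.03,0],
    [0,-0.03,0],
    [0,-0.03,0],
    [0,-0.03,0]
  ],
  "twist": [0,0,0,0,0],
  "squeeze": 40
}}

```text
t: 23.62
eef_pos: [0.5809, -0.0658, 0.1411]
tool_rot: [-0.0, 1.0, 0.001, -0.0]
contact_force: [-2.1, 0.4, 3.3]
gripper_width: 0.455
```

```bash
python3 -c "
from h import *
go(.5808,-.0658,.1405,0)"
```

```text
t 23.62 pos [ 0.5809 -0.0658  0.1411] yaw 0.0024 tilt [-0.0001  0.    ] q7 -1.516 w 0.455 F [-2.1  0.4  3.3] T [-0.    0.34 -0.09]
shift cm [-0.01 -0.    0.06] twist 0.002
```

{"method": "move_arm", "body": {
  "gripper": [0.3],
  "xyz": [
    [0,0,0]
  ],
  "twist": [0]
}}

```text
t: 23.7
eef_pos: [0.5809, -0.0659, 0.1411]
tool_rot: [-0.0, 1.0, 0.001, -0.0]
contact_force: [-1.9, 0.3, 5.2]
gripper_width: 0.455
```

```bash
python3 -c "
from h import *
go(.5808,-.0658,.1405,0)"
```

```text
t 23.7 pos [ 0.5809 -0.0659  0.1411] yaw 0.0025 tilt [-0.0001  0.    ] q7 -1.516 w 0.455 F [-1.9  0.3  5.2] T [ 0.02  0.43 -0.05]
shift cm [-0.01 -0.01  0.06] twist 0.003
```

{"method": "move_arm", "body": {
  "gripper": [0.3,0.3],
  "xyz": [
    [0,0,0],
    [0,0,0]
  ],
  "twist": [0.04,0.04]
}}

```text
t: 23.87
eef_pos: [0.5809, -0.0659, 0.1411]
tool_rot: [-0.0, 1.0, -0.019, -0.0]
contact_force: [-2.1, 0.1, 4.7]
gripper_width: 0.454
```

```bash
python3 -c "
from h import *
go(.5808,-.0658,.1405,0)"
```

```text
t 23.87 pos [ 0.5809 -0.0659  0.1411] yaw -0.0386 tilt [-0.0001  0.    ] q7 -1.549 w 0.454 F [-2.1  0.1  4.7] T [ 0.11  0.52 -0.06]
shift cm [-0.01 -0.01  0.06] twist -0.039
```

{"method": "move_arm", "body": {
  "gripper": [0.3,0.3],
  "xyz": [
    [0,0,0],
    [0,0,0]
  ],
  "twist": [0.04,0.04]
}}

```text
t: 24.03
eef_pos: [0.5809, -0.0659, 0.1411]
tool_rot: [0.0, 0.999, -0.039, -0.0]
contact_force: [-1.6, 0.3, 4.8]
gripper_width: 0.454
```

```bash
python3 -c "
from h import *
go(.5808,-.0658,.1405,0)"
```

```text
t 24.03 pos [ 0.5809 -0.0659  0.1411] yaw -0.0778 tilt [-0.0001 -0.    ] q7 -1.581 w 0.454 F [-1.6  0.3  4.8] T [ 0.07  0.49 -0.06]
shift cm [-0.01 -0.01  0.06] twist -0.078
```

{"method": "move_arm", "body": {
  "gripper": [0.3,0.3],
  "xyz": [
    [0,0,0],
    [0,0,0]
  ],
  "twist": [0.05,0.05]
}}

```text
t: 24.2
eef_pos: [0.5809, -0.0659, 0.141]
tool_rot: [0.0, 0.998, -0.064, -0.0]
contact_force: [-1.6, 0.5, 4.7]
gripper_width: 0.454
```

```bash
python3 -c "
from h import *
go(.5808,-.0658,.1405,0)"
```

```text
t 24.2 pos [ 0.5809 -0.0659  0.141 ] yaw -0.128 tilt [-0.0001 -0.0001] q7 -1.623 w 0.454 F [-1.6  0.5  4.7] T [ 0.    0.49 -0.08]
shift cm [-0.01 -0.01  0.05] twist -0.128
```

{"method": "move_arm", "body": {
  "gripper": [0.3,0.3],
  "xyz": [
    [0,0,0],
    [0,0,0]
  ],
  "twist": [0.05,0.05]
}}

```text
t: 24.37
eef_pos: [0.5809, -0.0659, 0.141]
tool_rot: [0.0, 0.996, -0.089, -0.0]
contact_force: [-1.6, 0.1, 4.7]
gripper_width: 0.457
```

```bash
python3 -c "
from h import *
go(.5808,-.0658,.1405,0)"
```

```text
t 24.37 pos [ 0.5809 -0.0659  0.141 ] yaw -0.1777 tilt [-0.0001 -0.0001] q7 -1.663 w 0.457 F [-1.6  0.1  4.7] T [0.1  0.41 0.03]
shift cm [-0.01 -0.01  0.05] twist -0.178
```

{"method": "move_arm", "body": {
  "gripper": [0.3,0.3],
  "xyz": [
    [0,0,0],
    [0,0,0]
  ],
  "twist": [0.05,0.05]
}}

```text
t: 24.53
eef_pos: [0.5809, -0.0659, 0.141]
tool_rot: [0.0, 0.994, -0.113, -0.0]
contact_force: [-1.9, -0.4, 5.1]
gripper_width: 0.452
```

```bash
python3 -c "
from h import *
go(.5808,-.0658,.1405,0)"
```

```text
t 24.53 pos [ 0.5809 -0.0659  0.141 ] yaw -0.2274 tilt [-0.0001 -0.0001] q7 -1.704 w 0.452 F [-1.9 -0.4  5.1] T [0.05 0.39 0.07]
shift cm [-0.01 -0.01  0.05] twist -0.227
```

{"method": "move_arm", "body": {
  "gripper": [0.3,0.3],
  "xyz": [
    [0,0,0],
    [0,0,0]
  ],
  "twist": [0.05,0.05]
}}

```text
t: 24.7
eef_pos: [0.5812, -0.066, 0.141]
tool_rot: [0.0, 0.991, -0.137, 0.0]
contact_force: [-0.7, -0.5, 3.5]
gripper_width: 0.455
```

```bash
python3 -c "
from h import *
go(.5808,-.0658,.1405,0)"
```

```text
t 24.7 pos [ 0.5812 -0.066   0.141 ] yaw -0.2759 tilt [ 0.0005 -0.0006] q7 -1.744 w 0.455 F [-0.7 -0.5  3.5] T [-0.16  0.14  0.53]
shift cm [-0.04 -0.01  0.05] twist -0.276
```

{"method": "move_arm", "body": {
  "gripper": [0.3,0.3],
  "xyz": [
    [0,0,0],
    [0,0,0]
  ],
  "twist": [0.05,0.05]
}}

```text
t: 24.87
eef_pos: [0.582, -0.0663, 0.141]
tool_rot: [0.0, 0.987, -0.162, 0.001]
contact_force: [3.1, -1.5, -0.2]
gripper_width: 0.455
```

```bash
python3 -c "
from h import *
go(.5808,-.0658,.1405,0)"
```

```text
t 24.87 pos [ 0.582  -0.0663  0.141 ] yaw -0.326 tilt [ 0.0027 -0.001 ] q7 -1.784 w 0.455 F [ 3.1 -1.5 -0.2] T [-0.37 -0.75  0.33]
shift cm [-0.13 -0.01  0.05] twist -0.326
```

{"method": "move_arm", "body": {
  "gripper": [0.3,0.3],
  "xyz": [
    [0,0,0],
    [0,0,0]
  ],
  "twist": [0.05,0.05]
}}

```text
t: 25.03
eef_pos: [0.5827, -0.0666, 0.1411]
tool_rot: [0.0, 0.982, -0.187, 0.002]
contact_force: [5.1, -2.3, -3.8]
gripper_width: 0.454
```

```bash
python3 -c "
from h import *
go(.5808,-.0658,.1405,0)"
```

```text
t 25.03 pos [ 0.5827 -0.0666  0.1411] yaw -0.3757 tilt [ 0.0043 -0.0015] q7 -1.825 w 0.454 F [ 5.1 -2.3 -3.8] T [-0.57 -1.27  0.54]
shift cm [-0.21 -0.01  0.06] twist -0.376
```

{"method": "move_arm", "body": {
  "gripper": [0.3,0.3,0.5,0.65,0.65],
  "xyz": [
    [0.15,0,0],
    [0.2,0,0],
    [0.2,0,-0.03],
    [0.2,0,-0.05],
    [0.2,0,-0.05]
  ],
  "twist": [0,0,0,0,0]
}}

```text
t: 25.45
eef_pos: [0.5823, -0.0667, 0.1411]
tool_rot: [-0.0, 0.982, -0.188, -0.001]
contact_force: [-0.4, 0.8, -0.5]
gripper_width: 0.65
```

```bash
python3 -c "
from h import *
go(.5808,-.0658,.141,-0.1)"
```

```text
t 25.45 pos [ 0.5823 -0.0667  0.1411] yaw -0.3774 tilt [-0.0012  0.0004] q7 -1.825 w 0.65 F [-0.4  0.8 -0.5] T [0.02 0.04 0.02]
shift cm [-0.17 -0.03  0.01] twist -0.277
```

{"method": "move_arm", "body": {
  "gripper": [0.65,0.65,0.65,0.65,0.65],
  "xyz": [
    [-0.17,-0.02,0],
    [-0.17,-0.02,0],
    [-0.17,-0.02,0],
    [-0.17,-0.02,0],
    [-0.17,-0.02,0]
  ],
  "twist": [-0.12,-0.24,-0.37,-0.37,-0.37]
}}

```text
t: 25.87
eef_pos: [0.581, -0.0661, 0.1413]
tool_rot: [-0.0, 1.0, -0.005, -0.0]
contact_force: [0.1, -0.2, -0.1]
gripper_width: 0.654
```

```bash
python3 -c "
from h import *
go(.5808,-.0658,.141,0)"
```

```text
t 25.87 pos [ 0.581  -0.0661  0.1413] yaw -0.0109 tilt [-0.0005  0.0005] q7 -1.526 w 0.654 F [ 0.1 -0.2 -0.1] T [-0.03  0.03  0.03]
shift cm [-0.02 -0.03  0.03] twist -0.011
```

{"method": "move_arm", "body": {
  "gripper": [0.45,0.4,0.35,0.3,0.3],
  "xyz": [
    [0,0,0],
    [0,0,0],
    [0,0,0],
    [0,0,0],
    [0,0,0]
  ],
  "twist": [0,0,0,0,0]
}}

```text
t: 26.28
eef_pos: [0.5812, -0.0658, 0.1416]
tool_rot: [-0.0, 1.0, -0.004, -0.0]
contact_force: [-2.0, -0.2, 4.8]
gripper_width: 0.455
```

```bash
python3 -c "
from h import *
go(.5808,-.0658,.141,0)"
```

```text
t 26.28 pos [ 0.5812 -0.0658  0.1416] yaw -0.0081 tilt [-0.0003  0.    ] q7 -1.524 w 0.455 F [-2.  -0.2  4.8] T [ 0.16  0.45 -0.1 ]
shift cm [-0.04 -0.    0.06] twist -0.008
```

{"method": "move_arm", "body": {
  "gripper": [0.3,0.3],
  "xyz": [
    [0,0,0],
    [0,0,0]
  ],
  "twist": [0.03,0.03]
}}

```text
t: 26.45
eef_pos: [0.5815, -0.0659, 0.1415]
tool_rot: [0.0, 1.0, -0.019, 0.0]
contact_force: [-1.5, 0.6, 3.8]
gripper_width: 0.457
```

```bash
python3 -c "
from h import *
go(.5808,-.0658,.141,0)"
```

```text
t 26.45 pos [ 0.5815 -0.0659  0.1415] yaw -0.0386 tilt [ 0.0006 -0.0003] q7 -1.55 w 0.457 F [-1.5  0.6  3.8] T [0.01 0.19 0.23]
shift cm [-0.07 -0.    0.05] twist -0.039
```

{"method": "move_arm", "body": {
  "gripper": [0.3,0.3,0.3,0.3,0.3],
  "xyz": [
    [0,0,-0.01],
    [0,0,-0.025],
    [0,0,-0.038],
    [0,0,-0.052],
    [0,0,-0.068]
  ],
  "twist": [-0.1,-0.2,-0.3,-0.42,-0.54]
}}

```text
t: 26.87
eef_pos: [0.5815, -0.0655, 0.142]
tool_rot: [-0.0, 0.968, 0.251, 0.0]
contact_force: [-0.8, 1.2, 1.7]
gripper_width: 0.456
```

```bash
python3 -c "
from h import *
go(.5808,-.0658,.141,1.575)"
```

```text
t 26.87 pos [ 0.5815 -0.0655  0.142 ] yaw 0.5078 tilt [0.0003 0.0004] q7 -1.099 w 0.456 F [-0.8  1.2  1.7] T [ 0.27  0.12 -0.06]
shift cm [-0.07 -0.01  0.1 ] twist -1.067
```

{"method": "move_arm", "body": {
  "gripper": [0.3,0.3,0.3,0.3,0.3],
  "xyz": [
    [0,0,-0.01],
    [0,0,-0.025],
    [0,0,-0.038],
    [0,0,-0.052],
    [0,0,-0.068]
  ],
  "twist": [-0.1,-0.2,-0.3,-0.42,-0.54]
}}

```text
t: 27.28
eef_pos: [0.5812, -0.0652, 0.1427]
tool_rot: [-0.0, 0.866, 0.5, 0.0]
contact_force: [-1.8, 1.2, 2.3]
gripper_width: 0.459
```

```bash
python3 -c "
from h import *
go(.5808,-.0658,.141,1.575)
snap('scene','scene17.png')
import cv2
a=cv2.imread('pics/scene17.png')[130:220,230:320]; cv2.imwrite('pics/s17.png',cv2.resize(a,None,fx=6,fy=6,interpolation=2))"
```

```text
t 27.28 pos [ 0.5812 -0.0652  0.1427] yaw 1.0479 tilt [-0.0004  0.0009] q7 -0.65 w 0.459 F [-1.8  1.2  2.3] T [ 0.39  0.35 -0.01]
shift cm [-0.07 -0.    0.17] twist -0.527
```

View pics/s17.png

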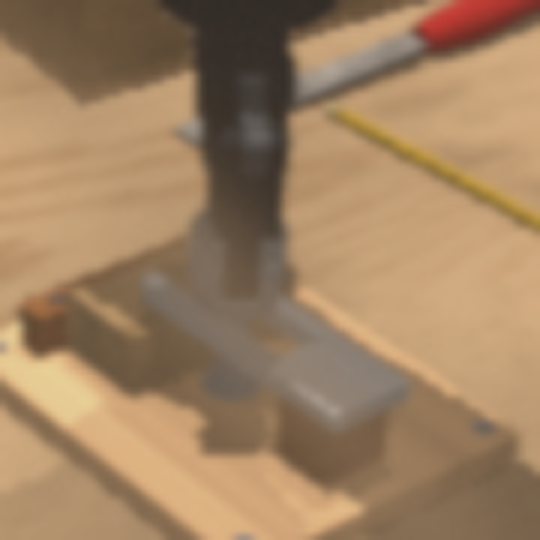

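{"method": "move_arm", "body": {
  "gripper": [0.3,0.3,0.3,0.3,0.3],
  "xyz": [
    [0,0,-0.01],
    [0,0,-0.025],
    [0,0,-0.038],
    [0,0,-0.052],
    [0,0,-0.066]
  ],
  "twist": [-0.12,-0.24,-0.36,-0.46,-0.527]
}}

```text
t: 27.75
eef_pos: [0.5808, -0.0652, 0.1433]
tool_rot: [-0.001, 0.707, 0.707, -0.0]
contact_force: [-3.0, 1.5, 3.9]
gripper_width: 0.452
```

{"method": "move_arm", "body": {
  "gripper": [0.3,0.3,0.3,0.3],
  "xyz": [
    [0,0,0],
    [0,0,0],
    [0,0,0],
    [0,0,0]
  ],
  "twist": [0,0,0,0]
}}

```text
t: 28.08
eef_pos: [0.5809, -0.0651, 0.1433]
tool_rot: [-0.001, 0.709, 0.706, -0.0]
contact_force: [-3.4, 3.9, 4.9]
gripper_width: 0.455
```

```bash
python3 -c "
from h import *
go(.5808,-.0658,.141,1.575)
c=snap('scene','scene18.png'); t=snap('top','top18.png')
for q in('strap_mid','stud_seat','blank_mid','nut_grip','slip_stone','dowel','pencil'):
    for n in('scene','top'):
        r=spot_point(q,n); print(q,n,[(np.round(x['centre'],3).tolist(),round(x['p'],2)) for x in r[:1]])
go(.5808,-.0658,.141,1.575)
import cv2
a=cv2.imread('pics/scene18.png')[130:220,230:320]; cv2.imwrite('pics/s18.png',cv2.resize(a,None,fx=6,fy=6,interpolation=2))
b=cv2.imread('pics/top18.png')[140:260,220:340]; cv2.imwrite('pics/t18.png',cv2.resize(b,None,fx=5,fy=5,interpolation=2))"
```

```text
t 28.08 pos [ 0.5809 -0.0651  0.1433] yaw 1.5665 tilt [-0.001   0.0007] q7 -0.215 w 0.455 F [-3.4  3.9  4.9] T [ 0.77  0.81 -0.07]
shift cm [-0.07 -0.01  0.23] twist -0.008
strap_mid scene [([0.562, -0.067, 0.05], 0.9)]
strap_mid top [([0.56, -0.068, 0.056], 0.52)]
stud_seat scene [([0.58, -0.065, 0.046], 0.86)]
stud_seat top [([0.577, -0.064, 0.049], 0.9)]
blank_mid scene [([0.62, -0.069, 0.031], 0.59)]
blank_mid top []
nut_grip scene [([0.584, -0.062, 0.082], 0.44)]
nut_grip top []
slip_stone scene []
slip_stone top [([0.483, 0.25, -0.002], 0.74)]
dowel scene []
dowel top [([0.637, 0.262, -0.001], 0.92)]
pencil scene [([0.682, -0.262, -0.003], 0.6)]
pencil top [([0.682, -0.27, 0.002], 0.68)]
t 28.88 pos [ 0.5809 -0.0651  0.1433] yaw 1.5665 tilt [-0.001   0.0006] q7 -0.215 w 0.452 F [-4.7  3.3  4.9] T [ 0.78  0.79 -0.02]
shift cm [-0.07 -0.01  0.23] twist -0.008
```

View pics/s18.png

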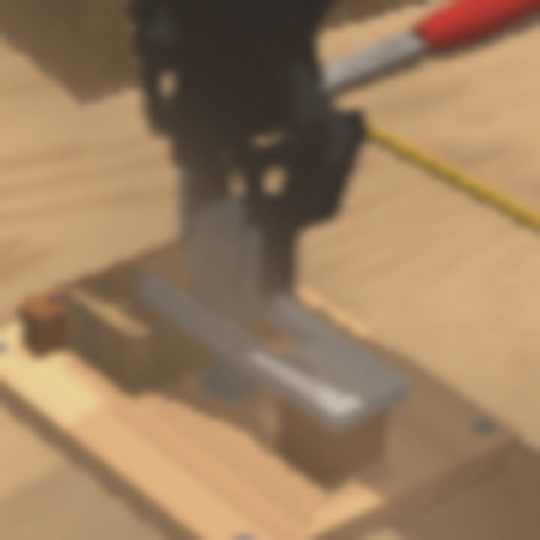

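View pics/t18.png

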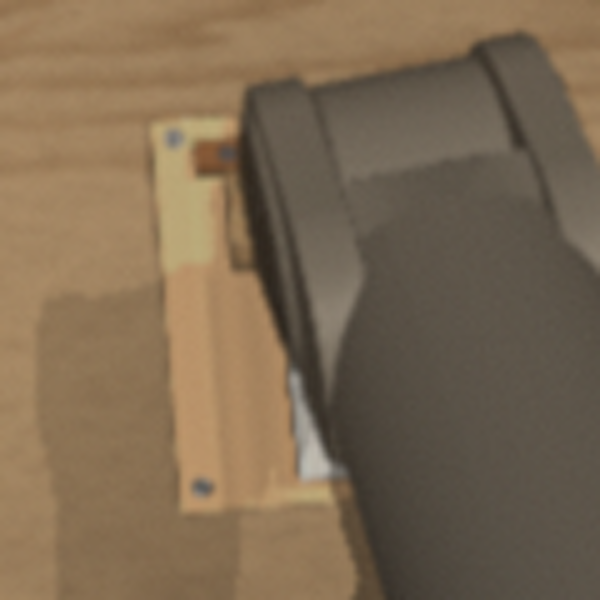

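```bash
python3 -c "
from station import *
print(hand_in()); o=get_obs(); print(o['t'],o['contact_force'],o['gripper_width'])"
```

```text
the job is handed in; nothing more can be done
None
the job is handed in; nothing more can be done
```

I did the whole job and handed it in at about 29 s of the 72 s allowed. The gripper is still holding the nut, a quarter turn off the strap.

- **Strap:** I gripped it by the tail and slid it in under the nut, and felt no contact on the way in. It sits with its fork on the blank and its tail on the heel block. Pressing the tail with shut fingers met resistance at about 57 mm, which is where the strap's top should be when it lies on the heel. The last scene picture shows it level and straddling the stud, with its centre about 20 mm behind the stud axis.
- **Nut:** It reached the stop after about 5 rad, and the torque rose sharply there. The grip slipped at the stop the first time and started to slip on the retry. I let go, recentred and gripped again. A small tightening then met the stop at once at gripper yaw of about -0.01, and I backed off from there to 1.567, or about 1.57 rad. The gripper rose about 2 mm with it.
- **Last checks:** The gripper holds the nut with a 40 N grip and a contact force of about 7 N. The blank, slip stone, dowel and pencil were within about 5 mm of where they started, as far as the networks could tell.
- **Not confirmed:** The networks missed the blank and the nut in the top view, where the arm hid them, and the stone and dowel in the scene view. The nut's angle comes from the gripper's rotation, not from a direct reading, so it could be off by a few hundredths of a radian. The torque readings were also noisy, by about 0.1 N m.

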